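# Stow the battery test kit in its caddy

### The arm

A 7-joint arm with a two-finger parallel gripper is mounted at the origin on the work surface. World frame = base frame: x ahead of the robot, y to its left, z up, the work surface at z = 0. Lengths are in m, angles in rad, forces in N, time in s.
With the tool pointing down it reaches from about 0.425 to 1.025 m from the base axis. Payload 9.4 kg.
Tool frame: the origin (TCP) lies midway between the tips of the shut fingers; the grasp point (between the pads) lies 19 mm behind it; z points along the fingers, y is the direction in which the jaws open and shut (so a half turn about z gives the same grasp; the last joint's range is limited). The gripper opens to 85 mm and grips with 20 to 120 N. Pads are 22 mm wide; open, the fingers measure 114 mm over their backs; the gripper's body (76 mm by 85 mm) begins 54 mm behind the grasp point. The pads swing forward as they close: fully open they stand 13 mm farther back than shut.
Start: joints at [-1.304, 0.599, -0.003, 1.599, 0.002, 0.943, -0.08], TCP at [0.244, 0.683, 0.208] pointing down, gripper open.
Joint ranges: [-2.57, 2.57], [-0.35, 1.97], [-1.29, 1.29], [0.11, 2.56], [-1.05, 4.19], [0.11, 1.86], [-2.63, 2.63]. Speed limits (rad/s): [2.22, 2.22, 3.01, 3.01, 3.14, 3.14, 3.14].

### API

Orientations are given as a rotation vector (axis times angle).
In Python, from workcell import * gives the robot as it stands.
- The arm moves only by the shell command python3 -m pendant 'ROWS' [FORCE]. ROWS is JSON, a list of rows, each a list of 7 numbers: the shift along the tool's x, y, z in cm, then the turn, a rotation vector about the tool's x, y, z in degrees, then the opening, from -1 (shut) to 1 (fully open). A call has exactly 5 rows; each row is the pose to reach, as a shift and turn from the pose commanded when the call began, along the tool's axes at that moment; what a row does not reach only later rows make up. A row lasts 1/10 s, in which the tool goes at most 50 mm and 8.59 degrees, less where a joint would pass 70% of its speed; a pose out of reach is approached as far as the arm can. A call with a gripper value outside its range is refused whole. The fingers move at their own pace and stop on an object; FORCE is the grip in N (left out, the last holds). Time passes only in rows, so rows that repeat a pose let the fingers close, or fill a call up. It gives the time, the measured TCP pose, the force and the opening at its end, in the units of the state.
- read_state(): the state, without advancing time (a new reading comes with each control period).
- read_camera(name): name is "scene" or "side" or "wrist"; returns the picture (420x560x3 uint8, red, green, blue); there is no depth.
- calibration(name): a dict with "fx", "fy", "cx", "cy" (pixels), "R" (3x3) and "t" (3): a world point X has camera coordinates R X + t; the wrist camera has in their place "hand_eye" (4x4, takes a point from camera to tool coordinates, whose origin is the TCP and whose axes are the flange's). Camera axes: x right, y down, z forward; pixel columns grow to the right and rows downward; lengths in m; the calibration is good to about 2 mm. The wrist camera is an equidistant fisheye: a pixel r from the principal point sees the ray r / f radians off the axis. A picture is of the moment at which its call begins: read the wrist's pose just before it. calibration takes no time and is no camera call.
- job_done(): hands the job in, once; it reports no verdict.
The state is a dict: "time_s": time; "joints": joint angles; "joint_vel": joint speeds; "joint_efforts": joint torques, N m; "position": TCP position; "tcp_rot": TCP orientation; "contact_force": force on the tool from outside, world axes, zero at the start; "ft_torque": the same for the moment, N m; "opening": opening from 0.0 (shut) to 1.0 (fully open).
Only numpy, scipy, OpenCV 4.12 (cv2) and the standard library are available. Lean on these libraries where they do the work, as an engineer would, in place of code of your own. Each camera call takes 0.05 s, during which the arm holds its last target. There are 200 camera calls.

### The job

Put the test kit away in the grey caddy: stand the two probes tip-down in its two narrow upright holders, one probe in each, dropped fully home, and lay the meter face-up in the shallow pocket between them, flat and square against the pocket floor. Do not bang the meter into the caddy, and leave the other things on the bench where they are.

Things in the scene. Friction and masses are not known exactly. Their poses are not given: they have to be found in the camera images.
- probe_a: One of two alike. 170 mm cordless probe lying flat: black square grip 16 x 16 x 90 mm, then round steel stem 10 mm across, 80 mm long, its last 8 mm tapering to 4 mm. Origin: mid-length, on the underside; x points to the tip (grip x -85 to +5 mm, stem +5 to +85), axis 8 mm above the underside. Starts tip away from the robot, within 25 degrees. 60 g, balances at x = -22 mm.
- probe_b: The other. 170 mm cordless probe lying flat: black square grip 16 x 16 x 90 mm, then round steel stem 10 mm across, 80 mm long, its last 8 mm tapering to 4 mm. Origin: mid-length, on the underside; x points to the tip (grip x -85 to +5 mm, stem +5 to +85), axis 8 mm above the underside. Starts tip away from the robot, within 25 degrees. 60 g, balances at x = -22 mm.
- probe_a_tip (a point): The stem's tip of probe_a, on its axis. Either probe may go in either holder.
- probe_b_tip (a point): The stem's tip of probe_b, on its axis.
- probe_a_grip (a point): A good point to grip probe_a: on its axis, 113 mm from the tip, in the square grip.
- probe_b_grip (a point): The same on probe_b.
- meter: The battery meter, a grey block 56 mm (own x) by 110 mm (own y) by 30 mm high with a black screen and dial on its face; lies face-up on the bench. About 200 g. Origin: centre of its underside, z towards its face. It may be laid in the pocket either way round.
- caddy: The caddy, fixed to the bench: a grey base plate 80 mm (own x) by 210 mm (own y), 6 mm thick, carrying a square upright tube at each end (the probe holders) and a low-walled rectangular pocket in the middle. Origin: centre of its underside; own x points away from the robot and own y to the robot's left, within 15 degrees.
- well_left (a point): Centre of the inner floor of the holder at the caddy's +y end, 88 mm from the caddy's centre, 6 mm above the bench. The holder is a square tube, 19 x 19 mm inside, walls 4 mm, open at the top; rim 80 mm above the bench, 74 mm above this point. A probe that is home has its tip on this floor, leans a few degrees at most, its grip above the rim. Axes as the caddy.
- well_right (a point): The same for the equal holder at the caddy's -y end.
- pocket (a point): Centre of the floor of the meter's pocket, 6 mm above the bench. The pocket is 60 mm (own x) by 114 mm (own y) inside, 2 mm clear of the meter all round; its walls are 5 mm thick and 12 mm high (top 18 mm above the bench), so that the seated meter stands 18 mm proud of them. Axes as the caddy.
- link: A black rubber-covered cell link, a dumb-bell 124 mm long, 34 mm wide and 22 mm high, lying on the bench; bystander. Origin: centre of its underside.
- vent_cap: A grey battery vent cap, a disc 38 mm across and 16 mm high, on the bench; bystander. Origin: centre of its underside.
- spare_cap: A second vent cap, the same, farther back on the right; bystander.
- screwdriver: A screwdriver lying at the far left of the work area; bystander (not a probe). Origin: its underside.
- wrench: A steel wrench lying at the far right of the work area; bystander.
- water: A white bottle, 72 mm across and 170 mm high, at the back left; bystander. Origin: centre of its underside.
- bolt_tray: An open black tray of bolts, 100 x 140 x 35 mm, at the back right; bystander. Origin: centre of its underside.
Not all that is in view belongs to the job. What is shaped like the probe_a but blue or red is not meant.

How it is judged:
By the outcome, as a careful person would: the job done as asked, in the order asked, and still so for the second after the job is handed in, with the robot touching nothing.
It also fails if it takes over 72 s, if anything falls off the work surface, if the arm or the gripper's body presses on something with over 40 N, if the wrist force passes 120 N, or if a joint passes its speed limit or range.

## Working session

There is one attempt and no reset: what is moved stays moved. The work goes in short steps, Python scripts to look and compute and a shell command to move; the robot and the scene stay as the last step left them, time stands still between calls to the robot, and variables do not carry over. Pictures are saved under pics/ and viewed, about 8 in all and at most 12, crops included, and the job is handed in when it is done.

```bash
ls; mkdir -p pics
python3 - <<'E'
from workcell import *
import cv2,numpy as np
s=read_state();print(s)
for n in("scene","side","wrist"):
    im=read_camera(n);cv2.imwrite(f"pics/{n}0.png",im[:,:,::-1]);print(n,calibration(n))
E
```

```text
pics
{'time_s': 0.0, 'joints': array([-1.30372466,  0.60014259, -0.00253979,  1.60010493,  0.00178724,
        0.94293621, -0.07977842]), 'joint_vel': array([-1.31984336e-03, -1.18164584e-03, -7.92723978e-04, -4.97682864e-05,
       -2.42626014e-04, -1.21992008e-03, -1.72553338e-03]), 'joint_efforts': array([-1.42989025e-03, -7.76438069e+01,  1.56422585e+00, -2.57990777e+01,
        1.22187665e-02,  8.91140895e-03, -4.56244902e-05]), 'position': array([0.24420105, 0.68209726, 0.20761334]), 'tcp_rot': array([-5.37208943e-01, -3.09518201e+00,  2.48653801e-03]), 'contact_force': array([ 0.014958  , -0.95480031,  0.28764711]), 'ft_torque': array([0.00933498, 0.0189353 , 0.03438335]), 'opening': 0.9967389866885789}
scene {'fx': 446.5112149080255, 'fy': 446.5112149080255, 'cx': 285.0113955812064, 'cy': 211.40978471614977, 'R': array([[-0.7628538 ,  0.64636109, -0.0164747 ],
       [ 0.51524958,  0.59232448, -0.61941067],
       [-0.39060459, -0.48100837, -0.78489426]]), 't': array([ 0.47311689, -0.18329591,  1.60639974])}
side {'fx': 472.42511199017827, 'fy': 472.42511199017827, 'cx': 277.67979584951456, 'cy': 210.31122716169747, 'R': array([[ 0.99832203, -0.05464464,  0.01915975],
       [-0.01528556, -0.56782397, -0.82300807],
       [ 0.05585235,  0.82133422, -0.56770645]]), 't': array([-0.50713733, -0.04071634,  1.4699525 ])}
wrist {'fx': 325.19226210127806, 'fy': 325.19226210127806, 'cx': 279.5979683800646, 'cy': 209.42781831361435, 'hand_eye': array([[ 3.68150198e-05, -9.66287546e-01, -2.57465292e-01,
         6.51212618e-02],
       [ 9.99999982e-01,  8.31991417e-05, -1.69262719e-04,
         7.80661808e-05],
       [ 1.84977348e-04, -2.57465282e-01,  9.66287532e-01,
        -1.64837431e-01],
       [ 0.00000000e+00,  0.00000000e+00,  0.00000000e+00,
         1.00000000e+00]])}
```

View pics/scene0.png

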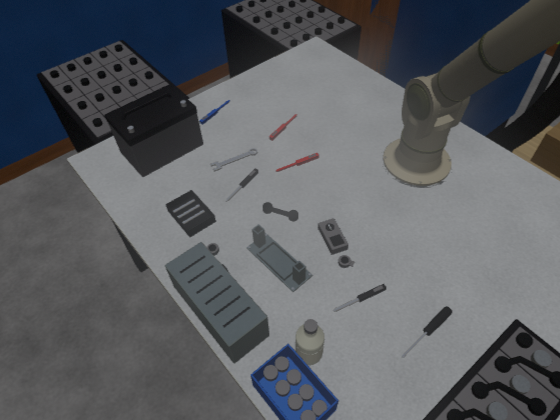

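View pics/side0.png

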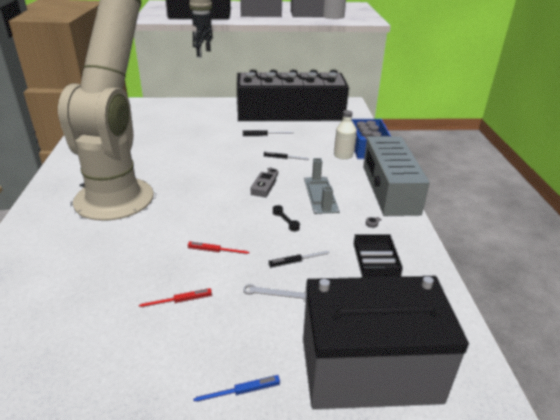

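The scene view shows the two black probes at about (243,183) and (360,298). The screwdriver is at (430,330), the caddy at (278,262) with its holders at (259,237) and (299,272), and the meter at (332,236). The side view agrees: probes at (298,258) and (285,156), caddy at (321,190).

```bash
cat > h.py <<'E'
from workcell import *
import cv2,numpy as np
from scipy.spatial.transform import Rotation as Ro
def pose(s=None):
    s=s or read_state(); return np.array(s["position"]),Ro.from_rotvec(s["tcp_rot"]).as_matrix()
def ray(cam,uv,P=None):
    c=calibration(cam); d=np.array([(uv[0]-c["cx"])/c["fx"],(uv[1]-c["cy"])/c["fy"]])
    if cam=="wrist":
        p,R=P; r=np.hypot(*d); q=np.r_[d/r*np.sin(r),np.cos(r)] if r>0 else np.r_[0,0,1.]
        H=np.array(c["hand_eye"]); return p+R@H[:3,3],R@H[:3,:3]@q
    R,t=np.array(c["R"]),np.array(c["t"]); return -R.T@t,R.T@np.r_[d,1]
def plane(cam,uv,z,P=None):
    o,d=ray(cam,uv,P); return o+d*(z-o[2])/d[2]
def proj(cam,X,P=None):
    c=calibration(cam)
    if cam=="wrist":
        p,R=P;H=np.array(c["hand_eye"]);x=H[:3,:3].T@(R.T@(np.asarray(X)-p)-H[:3,3])
        r=np.hypot(x[0],x[1]);k=np.arctan2(r,x[2])/r; return np.array([c["cx"]+c["fx"]*k*x[0],c["cy"]+c["fy"]*k*x[1]])
    x=np.array(c["R"])@X+c["t"]; return np.array([c["cx"]+c["fx"]*x[0]/x[2],c["cy"]+c["fy"]*x[1]/x[2]])
def down(yaw):  # tool down, tool y (jaw) axis along world angle yaw
    y=np.array([np.cos(yaw),np.sin(yaw),0]);z=np.array([0,0,-1.]);return np.c_[np.cross(y,z),y,z]
def go(X,Rt,P=None):
    p,R=P or pose(); print("shift cm",np.round(100*R.T@(np.asarray(X)-p),2),"turn deg",np.round(np.degrees(Ro.from_matrix(R.T@Rt).as_rotvec()),2))
def snap(n):
    P=pose(); im=read_camera("wrist"); cv2.imwrite(f"pics/{n}.png",im[:,:,::-1]); np.savez(f"pics/{n}.npz",p=P[0],R=P[1]); print(P[0].round(4),Ro.from_matrix(P[1]).as_euler('ZYX',degrees=True).round(1)); return P,im
def load(n):
    d=np.load(f"pics/{n}.npz");return (d["p"],d["R"])
E
python3 - <<'E'
from h import *
S="scene";D="side"
for n,c,a,z in [("prR grip",S,(258,170),.01),("prR tip",S,(227,200),.005),("prL grip",S,(385,288),.01),("prL tip",S,(335,310),.005),("sd",S,(430,330),.01),
 ("wellL top",S,(299,264),.08),("wellR top",S,(259,228),.08),("meter",S,(332,235),.03),("link",S,(281,211),.01),("cap",S,(345,261),.01),("cap2",S,(213,248),.01),
 ("prR grip",D,(270,262),.01),("prR tip",D,(329,253),.005),("prL grip",D,(264,155),.01),("prL tip",D,(308,158),.005),("wellL top",D,(317,161),.08),("wellR top",D,(327,189),.08),("meter",D,(265,179),.03),("bottle",D,(345,157),.0)]:
    print(c,n,plane(c,a,z).round(3))
print(pose()[1].round(3))
P=pose()
go([.55,.0,.45],down(np.pi/2),P);go([.55,.0,.45],down(-np.pi/2),P)
E
```

```text
scene prR grip [ 0.465 -0.331  0.01 ]
scene prR tip [ 0.626 -0.295  0.005]
scene prL grip [0.477 0.275 0.01 ]
scene prL tip [0.632 0.229 0.005]
scene sd [0.481 0.439 0.01 ]
scene wellL top [0.64  0.086 0.08 ]
scene wellR top [ 0.647 -0.086  0.08 ]
scene meter [0.474 0.051 0.03 ]
scene link [ 0.522 -0.136  0.01 ]
scene cap [0.5   0.136 0.01 ]
scene cap2 [ 0.773 -0.162  0.01 ]
side prR grip [ 0.47  -0.333  0.01 ]
side prR tip [ 0.629 -0.296  0.005]
side prL grip [0.472 0.251 0.01 ]
side prL tip [0.63  0.235 0.005]
side wellL top [0.637 0.075 0.08 ]
side wellR top [ 0.646 -0.095  0.08 ]
side meter [0.469 0.05  0.03 ]
side bottle [0.767 0.249 0.   ]
[[-0.942  0.337 -0.   ]
 [ 0.337  0.942 -0.001]
 [-0.    -0.001 -1.   ]]
shift cm [-51.78 -53.96 -24.15] turn deg [ -0.07  -0.   -19.69]
shift cm [-51.78 -53.96 -24.15] turn deg [-0.0000e+00  9.0000e-02  1.6031e+02]
```

Run:
```python
import cv2
a=cv2.imread("pics/scene0.png")[160:330,190:420];b=cv2.imread("pics/side0.png")[120:280,230:400]
cv2.imwrite("pics/crop0.png",cv2.resize(a,None,fx=3.4,fy=3.4,interpolation=cv2.INTER_CUBIC))
```

```text
(no output)
```

View pics/crop0.png

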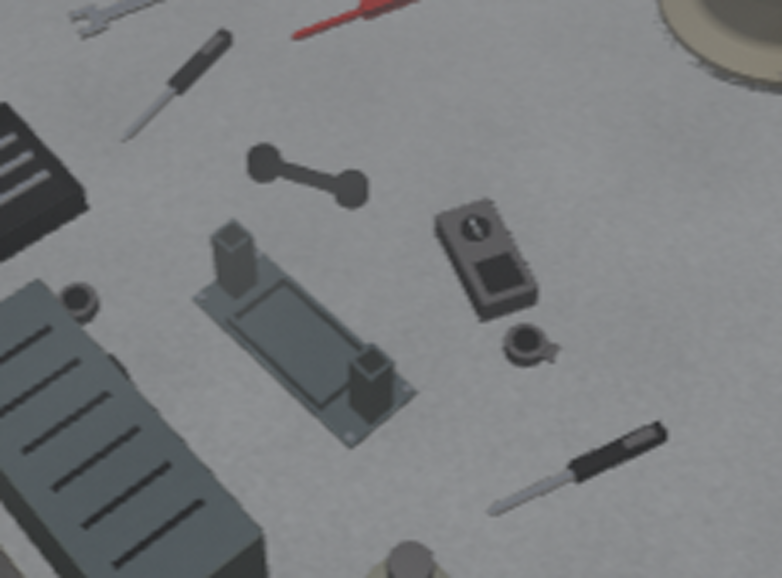

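The crop shows the caddy at (305,340), with its holder rims at (233,232) and (372,358), and the meter at (487,260). The left probe has its tip at (492,510) and butt at (662,432), and the right probe has its tip at (127,138) and butt at (225,38). I'll go above the left probe and look from close by.

```bash
python3 -m pendant '[[-4.5,-3.4,-0.2,0,0,1,1],[-8.5,-6.4,-0.4,0,0,2,1],[-12.5,-9.4,-0.6,0,0,2,1],[-16.5,-12.4,-0.8,0,0,2,1],[-20.5,-15.4,-1,0,0,2,1]]' 60 && python3 -m pendant '[[-4,-3,-0.2,0,0,1,1],[-8,-6,-0.4,0,0,2,1],[-12.5,-9.4,-0.6,0,0,2,1],[-16.5,-12.4,-0.8,0,0,2,1],[-20,-16,-1,0,0,2,1]]'
python3 - <<'E'
from h import *
print(read_state()["joints"].round(3)); snap("w1")
E
```

```text
time_s: 0.65
position: [0.3826, 0.4721, 0.2181]
tcp_rot: [0.591, 3.085, -0.0]
contact_force: [0.5, -0.4, -0.5]
opening: 1.002
time_s: 1.15
position: [0.507, 0.2559, 0.228]
tcp_rot: [0.645, 3.074, 0.0]
contact_force: [1.5, 0.6, -0.1]
opening: 1.003
[-0.595  0.388  0.038  1.946 -0.02   0.808  0.611]
[0.507  0.2559 0.228 ] [156.3   0.  180. ]
```

View pics/w1.png

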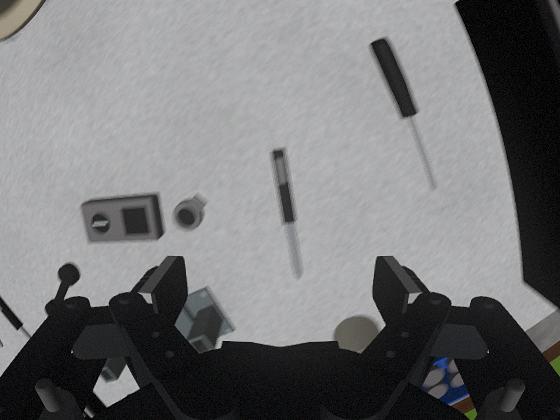

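This wrist view shows the probe with its butt at (279,150), grip/stem joint at (290,221) and tip at (297,277). The meter is at (122,217) and the screwdriver is at right.

Run:
```python
from h import *
P=load("w1")
a,j,t=[plane("wrist",u,.008,P) for u in((279,150),(290,221),(297,277))]
m=[plane("wrist",u,.03,P) for u in((83,208),(156,196),(163,237),(91,241))]
print(a,j,t,np.linalg.norm(t-a),np.linalg.norm(t-j));print("meter",np.round(m,3),np.mean(m,0))
d=(t-a)/np.linalg.norm(t-a);g=t-.113*d;y=np.arctan2(d[1],d[0]);print("grip",g,np.degrees(y))
X=g.copy();X[2]=.1;go(X,down(y+np.pi/2))
X[2]=.0;go(X,down(y+np.pi/2))
```

```text
[0.47464995 0.2694313  0.008     ] [0.56015903 0.24673166 0.008     ] [0.63504904 0.2248578  0.008     ] 0.16647722261783646 0.07801909978951187
meter [[ 0.43   0.007  0.03 ]
 [ 0.461  0.114  0.03 ]
 [ 0.51   0.097  0.03 ]
 [ 0.474 -0.007  0.03 ]] [0.46894258 0.05257062 0.03      ]
grip [0.5261747  0.25511303 0.008     ] -15.5301461311015
shift cm [-1.    1.51 12.84] turn deg [-0.21  0.21 -8.74]
shift cm [-0.96  1.55 22.84] turn deg [-0.21  0.21 -8.74]
```

```bash
python3 -m pendant '[[-0.4,0.5,3,0,0,-4,1],[-0.8,1,7,0,0,-8.7,1],[-1.2,1.5,11,0,0,-8.7,1],[-1.2,1.5,14,0,0,-8.7,1],[-1.2,1.5,15,0,0,-8.7,1]]'
python3 - <<'E'
from h import *
P,im=snap("w2")
b=cv2.imread("pics/w2.png");cv2.imwrite("pics/w2.png",b)
g=np.array([.528,.2545,.008]);d=-np.radians(15.53)
go([.528,.2545,.003],down(d+np.pi/2),P)
E
```

```text
time_s: 1.7
position: [0.5212, 0.2658, 0.0749]
tcp_rot: [-0.409, -3.111, 0.005]
contact_force: [-0.5, -0.7, 0.3]
opening: 0.997
[0.5212 0.2658 0.0749] [ 165.    -0.2 -179.8]
shift cm [-0.97 -0.89  7.19] turn deg [-0.2  -0.19  0.54]
```

View pics/w2.png

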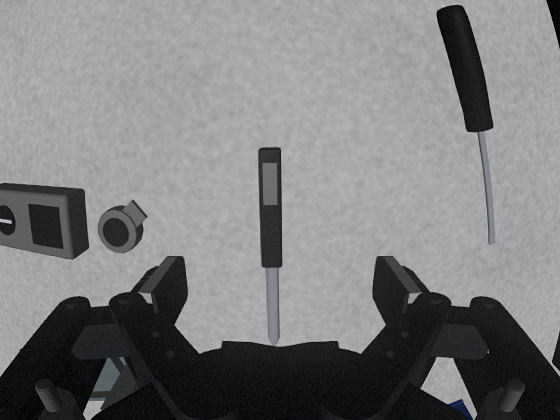

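The probe is between the fingers, slightly left of mid: butt top edge (270,149), joint (271,267), tip (273,345).

Run:
```python
from h import *
P=load("w2")
a,j,t=[plane("wrist",u,z,P) for u,z in(((270,149),.014),((271.5,267),.012),((273.5,345),.008))]
print(a,j,t,np.linalg.norm(t-a),np.linalg.norm(t-j),np.linalg.norm(j-a))
d=(j-a);d[2]=0;d/=np.linalg.norm(d);g=j-.033*d;y=np.arctan2(d[1],d[0]);print("grip",g,np.degrees(y))
g[2]=.003;go(g,down(y+np.pi/2),P);print(read_state()["position"])
```

```text
[0.47265358 0.27174522 0.014     ] [0.55929744 0.24898252 0.012     ] [0.63639453 0.22917622 0.008     ] 0.16929033962209314 0.0797010135708514 0.08960635284876416
grip [0.52738051 0.2573676  0.012     ] -14.71986861091015
shift cm [-0.84 -0.63  7.19] turn deg [-0.2  -0.19 -0.27]
[0.52132721 0.26584607 0.07501951]
```

```bash
python3 -m pendant '[[-0.4,-0.3,1,0,0,0,1],[-0.84,-0.63,3,0,0,0,1],[-0.84,-0.63,5,0,0,0,1],[-0.84,-0.63,7,0,0,0,1],[-0.84,-0.63,7.2,0,0,0,1]]' 60 && python3 -m pendant '[[0,0,0,0,0,0,-1],[0,0,0,0,0,0,-1],[0,0,0,0,0,0,-1],[0,0,0,0,0,0,-1],[0,0,0,0,0,0,-1]]' && python3 -m pendant '[[0,0,0,0,0,0,-1],[0,0,0,0,0,0,-1],[0,0,-2,0,0,0,-1],[0,0,-5,0,0,0,-1],[0,0,-9,0,0,0,-1]]'; python3 -c "
from h import *
print(read_state()['joints'].round(3))"
```

```text
time_s: 2.25
position: [0.5294, 0.2579, 0.0054]
tcp_rot: [-0.41, -3.114, 0.001]
contact_force: [-0.7, -0.1, -0.8]
opening: 0.998
time_s: 2.75
position: [0.5296, 0.2584, 0.0066]
tcp_rot: [0.41, 3.114, 0.001]
contact_force: [0.5, 0.1, 0.2]
opening: 0.145
time_s: 3.25
position: [0.5283, 0.2577, 0.0956]
tcp_rot: [-0.409, -3.112, 0.003]
contact_force: [0.6, 0.4, 0.0]
opening: 0.004
[-0.543  0.584 -0.01   2.012  0.011  0.549  0.748]
```

The fingers shut fully, so the grasp missed. I'll look again.

```bash
python3 -m pendant '[[0,0,-1,0,0,0,1],[0,0,-1,0,0,0,1],[0,0,-1,0,0,0,1],[0,0,-1,0,0,0,1],[0,0,-1,0,0,0,1]]'; python3 -c "
from h import *
snap('w3')"
```

```text
time_s: 3.75
position: [0.5287, 0.2579, 0.1046]
tcp_rot: [-0.41, -3.113, 0.002]
contact_force: [-0.2, 0.2, -0.5]
opening: 0.847
[0.5287 0.2579 0.1046] [ 1.650e+02 -1.000e-01 -1.799e+02]
```

View pics/w3.png

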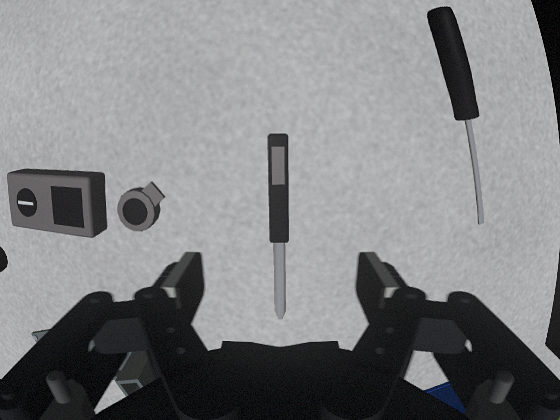

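The probe still lies there, centred: butt (278,134), joint (279,242), tip (280,318). I'll check where it is relative to the TCP.

Run:
```python
from h import *
P=load("w3")
a,j,t=[plane("wrist",u,z,P) for u,z in(((278,134),.014),((279,242),.012),((280,318),.008))]
print(a,j,t,np.linalg.norm(t-a),np.linalg.norm(t-j))
d=(j-a);d[2]=0;d/=np.linalg.norm(d);g=j-.033*d;y=np.arctan2(d[1],d[0]);print("grip",g,np.degrees(y))
print("tcp px",proj("wrist",P[0],P),"below",proj("wrist",[*P[0][:2],.012],P), proj("wrist",g,P))
g[2]=.0;go(g,down(y+np.pi/2),P)
# other cameras' estimate of the same points
for n in("scene","side"):print(n,[proj(n,x).round(1) for x in(a,j,t)])
im=read_camera("scene");cv2.imwrite("pics/s2.png",im[:,:,::-1])
```

```text
[0.47231597 0.27154706 0.014     ] [0.55922036 0.24903691 0.012     ] [0.63623624 0.22932402 0.008     ] 0.1693772109680708 0.0795992707372034
grip [0.52727462 0.25731156 0.012     ] -14.521714091858586
tcp px [279.49786891 247.09248366] below [279.73171809 205.48903293] [278.64709107 204.04071585]
shift cm [ 0.11 -0.07 10.46] turn deg [-0.09 -0.09 -0.47]
scene [array([385.5, 285.4]), array([358.5, 298.3]), array([333.9, 310.5])]
side [array([263.8, 151.3]), array([288.2, 154.5]), array([310. , 157.9])]
```

```bash
python3 -m pendant '[[0.1,0,3,0,0,0,1],[0.1,0,6,0,0,0,1],[0.1,0,9,0,0,0,1],[0.1,0,10.4,0,0,0,1],[0.1,0,10.5,0,0,0,1]]' 60 && python3 -m pendant '[[0,0,0,0,0,0,0],[0,0,0,0,0,0,-0.5],[0,0,0,0,0,0,-0.5],[0,0,0,0,0,0,-0.5],[0,0,0,0,0,0,-0.5]]' && python3 -m pendant '[[0,0,0,0,0,0,-1],[0,0,0,0,0,0,-1],[0,0,0,0,0,0,-1],[0,0,0,0,0,0,-1],[0,0,0,0,0,0,-1]]'; python3 -c "
from h import *
im=read_camera('side');cv2.imwrite('pics/s3.png',cv2.resize(im[110:200,210:350,::-1],None,fx=5,fy=5))"
```

```text
time_s: 4.35
position: [0.5273, 0.258, -0.001]
tcp_rot: [-0.409, -3.112, 0.003]
contact_force: [-1.3, 0.1, -0.5]
opening: 1.003
time_s: 4.85
position: [0.5287, 0.2586, 0.0016]
tcp_rot: [0.41, 3.114, 0.001]
contact_force: [0.3, -0.1, -0.4]
opening: 0.251
time_s: 5.35
position: [0.5283, 0.2584, 0.0009]
tcp_rot: [-0.41, -3.115, 0.0]
contact_force: [0.1, -0.2, 0.7]
opening: 0.003
```

View pics/s3.png

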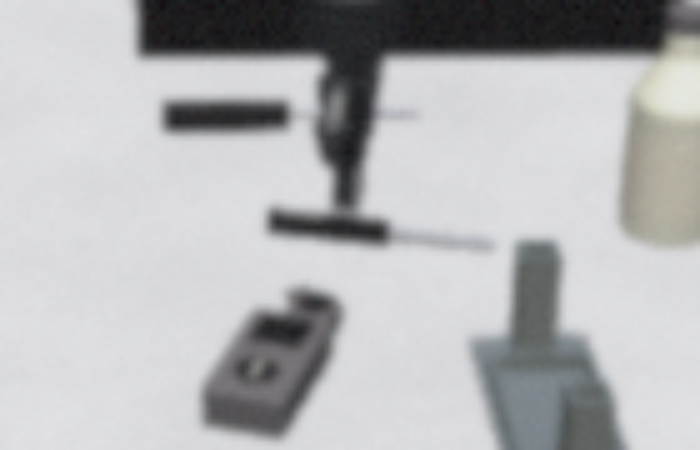

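Run:
```python
from h import *
p=pose()[0]
for z in(0,.01,.02,.03):print(z,proj("side",[p[0],p[1],z]).round(1),proj("scene",[p[0],p[1],z]).round(1))
for n in("side","scene"):
    im=read_camera(n);cv2.imwrite(f"pics/{n}4.png",im[:,:,::-1])
a=cv2.imread("pics/scene4.png");u=proj("scene",p).astype(int)
a=cv2.resize(a[u[1]-45:u[1]+45,u[0]-60:u[0]+60],None,fx=5,fy=5,interpolation=cv2.INTER_CUBIC)
b=cv2.imread("pics/side4.png");v=proj("side",p).astype(int)
print("tcp in crop",(300,225))
cv2.imwrite("pics/c4.png",a)
```

```text
0 [279.4 156.3] [368.  296.1]
0.01 [279.4 153.9] [368.5 294.5]
0.02 [279.5 151.4] [368.9 292.8]
0.03 [279.6 148.9] [369.4 291.1]
tcp in crop (300, 225)
```

View pics/c4.png

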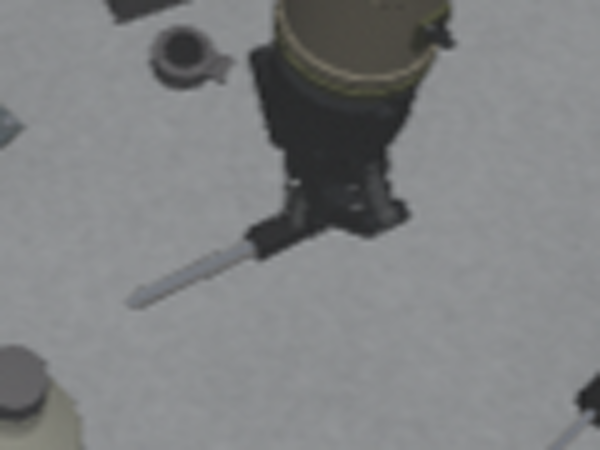

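Nothing is held. From the side and scene views the fingers look as if they shut beside the probe. One mosaic of all three cameras with the stated TCP marked will settle it.

Run:
```python
from h import *
P,im=snap("w5");p=P[0]
w=cv2.imread("pics/w5.png");u=proj("wrist",p,P);print("tcp wrist px",u)
w=cv2.resize(w[130:420,130:430],(600,580))[:, :]
def crop(n,k):
    a=cv2.imread(f"pics/{n}4.png");u=proj(n,p).round().astype(int)
    c=cv2.resize(a[u[1]-30:u[1]+15,u[0]-20:u[0]+20],None,fx=k,fy=k,interpolation=cv2.INTER_CUBIC)
    cv2.circle(c,(int(20.5*k),int(30.5*k)),2,(0,0,255),-1);return cv2.convertScaleAbs(c,alpha=2,beta=20)
w=cv2.convertScaleAbs(cv2.resize(w,(420,406)),alpha=1.5,beta=15)
a=crop("side",9)[:405,:360];b=crop("scene",9)[:405,:360]
m=np.zeros((405,780,3),np.uint8);m[:,:420]=w[:405];m[:,420:780]=a
m2=np.zeros((195,780,3),np.uint8);bb=cv2.resize(b,None,fx=.48,fy=.48);m2[:194,:bb.shape[1]]=bb[:194]
full=np.vstack([m,m2]);cv2.imwrite("pics/m5.png",full);print(full.shape)
```

```text
[0.5284 0.2585 0.0009] [ 165.   -0. -180.]
tcp wrist px [279.4992527  247.09375696]
(600, 780, 3)
```

View pics/m5.png

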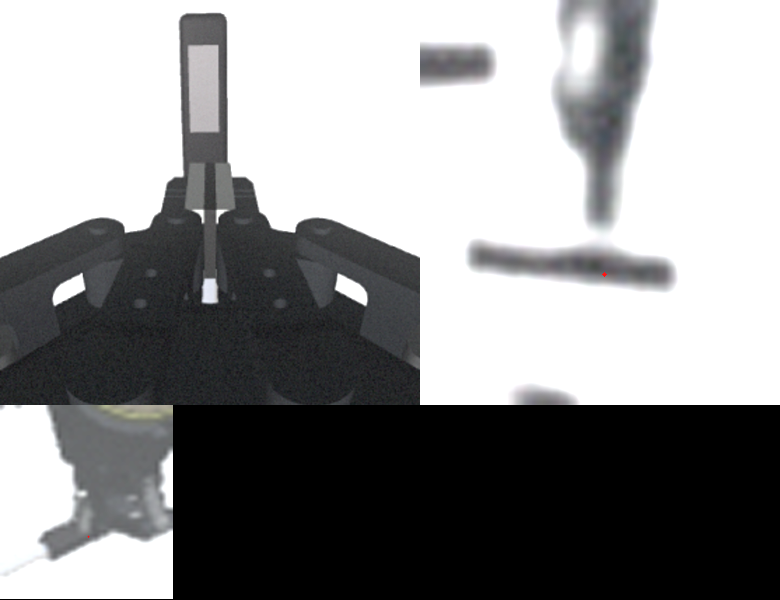

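The mosaic is clear. The pads shut above the probe: the tips end about 20 mm behind the stated TCP, with about 9 mm of gap over the grip in the side crop. The tool is laterally centred (wrist crop), so I'll go 17 mm lower and watch the force.

```bash
python3 -m pendant '[[0,0,0,0,0,0,0.5],[0,0,0,0,0,0,0.5],[0,0,0,0,0,0,0.5],[0,0,0.8,0,0,0,0],[0,0,1.7,0,0,0,0]]' 60 && python3 -m pendant '[[0,0,0,0,0,0,-0.5],[0,0,0,0,0,0,-0.5],[0,0,0,0,0,0,-1],[0,0,0,0,0,0,-1],[0,0,0,0,0,0,-1]]'  && python3 -m pendant '[[0,0,0,0,0,0,-1],[0,0,0,0,0,0,-1],[0,0,0,0,0,0,-1],[0,0,0,0,0,0,-1],[0,0,-0.3,0,0,0,-1]]' && python3 -c "
from h import *
P,im=snap('w6');print(read_state()['joints'].round(3))"
```

```text
time_s: 6.05
position: [0.5286, 0.2586, -0.0164]
tcp_rot: [0.41, 3.114, 0.001]
contact_force: [0.3, -0.1, 0.0]
opening: 0.499
time_s: 6.55
position: [0.5285, 0.2585, -0.0159]
tcp_rot: [0.41, 3.114, 0.0]
contact_force: [0.1, -0.3, -1.0]
opening: 0.164
time_s: 7.05
position: [0.5281, 0.2584, -0.0132]
tcp_rot: [-0.41, -3.114, 0.001]
contact_force: [0.1, -0.4, -0.6]
opening: 0.166
[ 0.5281  0.2584 -0.0132] [ 165.   -0. -180.]
[-0.546  0.753 -0.009  2.059  0.018  0.329  0.74 ]
```

Gripped: the opening holds at 0.166, and the probe axis sits about 24 mm behind the stated TCP. I'll lift and work out the reorientation to tip-down with the tool horizontal.

```bash
python3 -m pendant '[[0,0,-2,0,0,0,-1],[0,0,-6,0,0,0,-1],[0,0,-10,0,0,0,-1],[0,0,-14,0,0,0,-1],[0,0,-18,0,0,0,-1]]' 80 && python3 -m pendant '[[0,0,-4,0,0,0,-1],[0,0,-8,0,0,0,-1],[0,0,-12,0,0,0,-1],[0,0,-14,0,0,0,-1],[0,0,-14,0,0,0,-1]]' && python3 -m pendant '[[0,0,0,-6,0,6,-1],[0,0,0,-6,0,6,-1],[0,0,0,-6,0,6,-1],[0,0,0,-6,0,6,-1],[0,0,0,-6,0,6,-1]]'
python3 - <<'E'
from h import *
s=read_state();print(s["joints"].round(3),s["opening"]);P=pose(s);print(P[1].round(2))
for psi in(-105,-75,-60,-45,-15,15,45,75):
    z=np.array([np.cos(np.radians(psi)),np.sin(np.radians(psi)),0]);x=np.array([0,0,1.]);R=np.c_[x,np.cross(z,x),z]
    r=np.degrees(Ro.from_matrix(P[1].T@R).as_rotvec());print(psi,r.round(1),np.linalg.norm(r).round(1))
E
```

```text
time_s: 7.6
position: [0.5281, 0.2583, 0.1688]
tcp_rot: [0.41, 3.115, 0.0]
contact_force: [0.1, 0.8, -1.0]
opening: 0.156
time_s: 8.1
position: [0.5295, 0.259, 0.3105]
tcp_rot: [0.41, 3.11, 0.006]
contact_force: [0.1, 0.1, -0.4]
opening: 0.155
time_s: 8.6
position: [0.5283, 0.2592, 0.3064]
tcp_rot: [0.566, 3.073, 0.16]
contact_force: [-0.6, 1.3, -1.2]
opening: 0.155
[-0.506  0.305 -0.006  1.857 -0.087  0.906  0.746] 0.1547799746366331
[[-0.93  0.35  0.03]
 [ 0.36  0.93  0.1 ]
 [ 0.01  0.1  -0.99]]
-105 [ 78.   70.7 -70.7] 126.8
-75 [ 99.   53.9 -93.3] 146.3
-60 [ 108.7   43.2 -104.1] 156.6
-45 [ 117.8   30.7 -114.5] 167.1
-15 [-1.214e+02 -1.000e-01  1.213e+02] 171.7
15 [-103.2   28.4  106.1] 150.7
45 [-82.7  50.7  87.9] 130.9
75 [-60.7  67.6  67.6] 113.2
```

```bash
for i in 1; do python3 -m pendant '[[0,0,0,5.4,2.2,-5.2,-1],[0,0,0,10.9,4.3,-10.4,-1],[0,0,0,16.3,6.5,-15.6,-1],[0,0,0,21.7,8.6,-20.8,-1],[0,0,0,27.2,10.8,-26,-1]]' ; done; python3 -m pendant '[[0,0,0,5.4,2.2,-5.2,-1],[0,0,0,10.9,4.3,-10.4,-1],[0,0,0,16.3,6.5,-15.6,-1],[0,0,0,21.7,8.6,-20.8,-1],[0,0,0,27.2,10.8,-26,-1]]'
python3 - <<'E'
from h import *
s=read_state();print(s["joints"].round(3),s["opening"]);P=pose(s);print(P[1].round(2))
for psi in(-75,-60,-45):
    z=np.array([np.cos(np.radians(psi)),np.sin(np.radians(psi)),0]);x=np.array([0,0,1.]);R=np.c_[x,np.cross(z,x),z]
    r=np.degrees(Ro.from_matrix(P[1].T@R).as_rotvec());print(psi,r.round(1),np.linalg.norm(r).round(1))
E
```

```text
time_s: 9.1
position: [0.529, 0.259, 0.307]
tcp_rot: [0.153, -2.864, 0.487]
contact_force: [0.3, 0.6, -0.8]
opening: 0.158
time_s: 9.6
position: [0.5289, 0.2595, 0.3064]
tcp_rot: [0.769, -2.373, 1.002]
contact_force: [1.0, -0.3, -1.5]
opening: 0.154
[-0.745  0.709 -0.087  1.451  0.444  1.791  1.274] 0.1544631550389285
[[-0.74 -0.64 -0.18]
 [-0.32  0.58 -0.75]
 [ 0.59 -0.5  -0.64]]
-75 [ 40.4  27.5 -47.8] 68.4
-60 [ 54.2  21.4 -52. ] 78.1
-45 [ 67.9  14.8 -55.7] 89.1
```

```bash
python3 -m pendant '[[0,0,0,5.4,2.2,-5.2,-1],[0,0,0,10.9,4.3,-10.4,-1],[0,0,0,16.3,6.5,-15.6,-1],[0,0,0,21.7,8.6,-20.8,-1],[0,0,0,27.2,10.8,-26,-1]]'
python3 - <<'E'
from h import *
s=read_state();print(s["joints"].round(3),s["opening"]);P=pose(s);print(P[1].round(2))
for psi in(-75,-60,-45):
    z=np.array([np.cos(np.radians(psi)),np.sin(np.radians(psi)),0]);x=np.array([0,0,1.]);R=np.c_[x,np.cross(z,x),z]
    r=np.degrees(Ro.from_matrix(P[1].T@R).as_rotvec());print(psi,r.round(1),np.linalg.norm(r).round(1))
E
```

```text
time_s: 10.1
position: [0.5285, 0.2602, 0.3061]
tcp_rot: [1.252, -1.701, 1.372]
contact_force: [-1.2, 0.0, -1.3]
opening: 0.161
[-0.979  0.817  0.051  1.582  0.71   1.841  1.678] 0.1612839811705549
[[-0.36 -0.93  0.1 ]
 [-0.29  0.01 -0.96]
 [ 0.89 -0.38 -0.27]]
-75 [ 12.3  13.8 -24.1] 30.4
-60 [ 27.   10.6 -25.9] 38.9
-45 [ 41.7   7.2 -27.4] 50.4
```

```bash
python3 -m pendant '[[0,0,0,5.4,2.2,-5.2,-1],[0,0,0,10.8,4.3,-10.4,-1],[0,0,0,16.2,6.4,-15.6,-1],[0,0,0,21.6,8.5,-20.7,-1],[0,0,0,27,10.6,-25.9,-1]]'
python3 - <<'E'
from h import *
s=read_state();print(s["joints"].round(3),s["opening"]);P=pose(s);print(P[1].round(3))
# holder rims: inner dark openings, both cams
for n in("scene","side"):
    im=read_camera(n);cv2.imwrite(f"pics/{n}7.png",im[:,:,::-1])
a=cv2.imread("pics/scene0.png")[215:300,240:320];b=cv2.imread("pics/side0.png")[150:220,295:345]
c=cv2.imread("pics/scene7.png")
A=cv2.resize(a,None,fx=5,fy=5,interpolation=cv2.INTER_CUBIC);B=cv2.resize(b,None,fx=6,fy=6,interpolation=cv2.INTER_CUBIC)
C=cv2.resize(cv2.imread("pics/side7.png")[40:170,210:400],None,fx=2,fy=2)
D=cv2.resize(c[150:340,230:430],None,fx=0.9,fy=0.9)
m=np.zeros((600,800,3),np.uint8);m[:425,:400]=A;m[:420,400:700]=B;
C=C[:,:380];m[425:600,:380]=cv2.resize(C,(380,175));m[425:596,400:580]=D
cv2.imwrite("pics/m7.png",m)
E
```

```text
time_s: 10.6
position: [0.5284, 0.2603, 0.3058]
tcp_rot: [1.585, -0.914, 1.584]
contact_force: [-0.0, 0.2, -0.6]
opening: 0.15
[-1.075  0.848 -0.032  1.881  1.045  1.808  1.912] 0.15040351036823593
[[ 0.    -0.866  0.501]
 [-0.001 -0.501 -0.866]
 [ 1.    -0.    -0.001]]
```

View pics/m7.png

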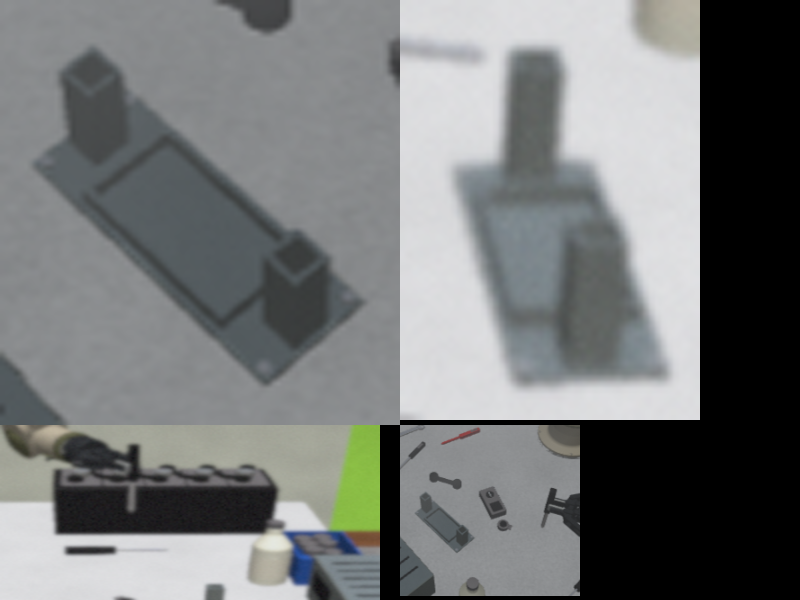

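Mosaic: the probe hangs upright, tip-down. Holder rims in the scene camera are at about (258.6,229.4) right and (299.6,266.2) left, and in the side camera at (327.5,188) and (317.2,159.7). The plate's corners are also visible.

```bash
cat >> h.py <<'E'
def tri(us,ud):
    A=[];b=[]
    for c,u in(("scene",us),("side",ud)):
        o,d=ray(c,u);d=d/np.linalg.norm(d);M=np.eye(3)-np.outer(d,d);A.append(M);b.append(M@o)
    return np.linalg.lstsq(np.vstack(A),np.hstack(b),rcond=None)[0]
E
python3 - <<'E'
from h import *
for n,us,ud in(("L",(299.6,266.2),(317.2,159.7)),("R",(258.6,229.4),(327.5,188))):
    print(n,"tri",tri(us,ud).round(4),"sc",plane("scene",us,.08).round(4),"sd",plane("side",ud,.08).round(4))
o=np.array([240,215.])
c=[plane("scene",o+np.array(q)/5,.006) for q in((35,165),(268,383),(365,302),(135,97))]
o=np.array([295,150.]);e=[plane("side",o+(np.array(q)-[400,0])/6,.006) for q in((455,168),(592,165),(668,375),(515,380))]
print("plate sc",np.round(c,3).tolist(),np.mean(c,0).round(4));print("plate sd",np.round(e,3).tolist(),np.mean(e,0).round(4))
c=np.array(c);v=(c[1]-c[0]+c[2]-c[3])/2;print("yaw sc",np.degrees(np.arctan2(-v[0],v[1])),np.linalg.norm(v))
e=np.array(e);v=(e[0]-e[3]+e[1]-e[2])/2;print("yaw sd",np.degrees(np.arctan2(-v[0],v[1])),np.linalg.norm(v))
# probe in the air: expected pixels
P=pose();ax=P[0]-P[1][:,2]*.024;tip=ax-[0,0,.113];print("axis",ax,"tip px",proj("scene",tip),proj("side",tip),"butt",proj("scene",ax+[0,0,.057]),proj("side",ax+[0,0,.057]))
for n in("scene","side"):
    a=cv2.imread(f"pics/{n}7.png").astype(int);b=cv2.imread(f"pics/{n}0.png").astype(int);d=(np.abs(a-b).sum(2)>40)
    u=proj(n,tip)
    for r in range(int(u[1])-14,int(u[1])+8,2):
        k=np.flatnonzero(d[r,int(u[0])-12:int(u[0])+12]);print(n,r,(k.min()+int(u[0])-12,k.max()+int(u[0])-12) if len(k) else None)
E
```

```text
L tri [0.6409 0.0905 0.076 ] sc [0.6431 0.0922 0.08  ] sd [0.6391 0.0836 0.08  ]
R tri [ 0.6495 -0.0849  0.0768] sc [ 0.6512 -0.083   0.08  ] sd [ 0.6481 -0.0897  0.08  ]
plate sc [[0.692, -0.096, 0.006], [0.682, 0.111, 0.006], [0.604, 0.108, 0.006], [0.614, -0.096, 0.006]] [0.6479 0.007  0.006 ]
plate sd [[0.602, 0.093, 0.006], [0.679, 0.095, 0.006], [0.688, -0.11, 0.006], [0.611, -0.113, 0.006]] [ 0.6446 -0.0087  0.006 ]
yaw sc 2.8044937019129748 0.205780906791855
yaw sd 2.542141332965135 0.20588529379253345
axis [0.51488542 0.28057792 0.30531717] tip px [388.13372038 262.89436394] [276.29072937 103.52304988] butt [400.82135812 222.17406724] [277.21277276  53.37184384]
scene 248 (np.int64(390), np.int64(396))
scene 250 (np.int64(389), np.int64(394))
scene 252 (np.int64(389), np.int64(393))
scene 254 (np.int64(388), np.int64(393))
scene 256 (np.int64(388), np.int64(392))
scene 258 (np.int64(387), np.int64(391))
scene 260 (np.int64(386), np.int64(391))
scene 262 (np.int64(386), np.int64(390))
scene 264 (np.int64(388), np.int64(388))
scene 266 None
scene 268 None
side 89 (np.int64(273), np.int64(278))
side 91 (np.int64(273), np.int64(278))
side 93 (np.int64(273), np.int64(278))
side 95 (np.int64(273), np.int64(278))
side 97 (np.int64(273), np.int64(278))
side 99 (np.int64(273), np.int64(278))
side 101 (np.int64(264), np.int64(278))
side 103 (np.int64(273), np.int64(277))
side 105 (np.int64(269), np.int64(276))
side 107 None
side 109 None
```

Run:
```python
from h import *
P=pose();ax=P[0]-P[1][:,2]*.024;tip=ax-[0,0,.113]
t=tri((388,264),(275.4,105.8));print("tip tri",t,"fk",tip,"diff",t-tip)
cad=(np.array([.6409,.0905])+[.6495,-.0849])/2;print(cad)
X=np.array([.641,.0885,.24])+P[1][:,2]*.024;go(X,P[1],P)
```

```text
tip tri [0.51228864 0.28005929 0.18409077] fk [0.51488542 0.28057792 0.19231717] diff [-0.00259678 -0.00051863 -0.0082264 ]
[0.6452 0.0028]
shift cm [-6.51 -1.32 22.95] turn deg [0. 0. 0.]
```

```bash
python3 -m pendant '[[0,-0.3,3,0,0,0,-1],[0,-0.6,7,0,0,0,-1],[0,-0.9,11.5,0,0,0,-1],[0,-1.2,16,0,0,0,-1],[-2,-1.5,20,0,0,0,-1]]' && python3 -m pendant '[[-2,0,2,0,0,0,-1],[-4,0,2.95,0,0,0,-1],[-5,0,2.95,0,0,0,-1],[-5,0,2.95,0,0,0,-1],[-5,0,2.95,0,0,0,-1]]'
python3 - <<'E'
from h import *
s=read_state();P=pose(s);print(s["joints"].round(3),s["opening"])
ax=P[0]-P[1][:,2]*.024;tip=ax-[0,0,.113];print(ax)
for n in("scene","side"):
    im=read_camera(n);cv2.imwrite(f"pics/{n}8.png",im[:,:,::-1])
    a=cv2.imread(f"pics/{n}8.png").astype(int);b=cv2.imread(f"pics/{n}0.png").astype(int);d=(np.abs(a-b).sum(2)>40)
    u=proj(n,tip);print(n,"tip exp",u)
    for r in range(int(u[1])-10,int(u[1])+8,1):
        k=np.flatnonzero(d[r,int(u[0])-12:int(u[0])+12]);print(r,(k.min()+int(u[0])-12,k.max()+int(u[0])-12) if len(k) else None,end=' ')
    print()
E
```

```text
time_s: 11.2
position: [0.6425, 0.0907, 0.2886]
tcp_rot: [1.577, -0.931, 1.585]
contact_force: [0.4, -0.6, -0.7]
opening: 0.154
time_s: 11.7
position: [0.6555, 0.0681, 0.2368]
tcp_rot: [1.581, -0.924, 1.583]
contact_force: [0.4, 0.1, -1.1]
opening: 0.156
[-0.789  0.932  0.061  2.016  1.331  1.567  1.766] 0.1560707963138713
[0.64358239 0.08895704 0.23680894]
scene tip exp [298.83479321 257.09270977]
247 (np.int64(297), np.int64(300)) 248 (np.int64(297), np.int64(300)) 249 (np.int64(297), np.int64(300)) 250 (np.int64(297), np.int64(300)) 251 (np.int64(297), np.int64(300)) 252 (np.int64(297), np.int64(300)) 253 (np.int64(297), np.int64(300)) 254 (np.int64(297), np.int64(300)) 255 (np.int64(297), np.int64(300)) 256 (np.int64(297), np.int64(300)) 257 (np.int64(298), np.int64(299)) 258 None 259 None 260 None 261 None 262 None 263 None 264 None 
side tip exp [319.28856575 146.75600785]
136 (np.int64(317), np.int64(321)) 137 (np.int64(318), np.int64(321)) 138 (np.int64(317), np.int64(321)) 139 (np.int64(317), np.int64(321)) 140 (np.int64(317), np.int64(321)) 141 (np.int64(317), np.int64(321)) 142 (np.int64(317), np.int64(321)) 143 (np.int64(317), np.int64(321)) 144 (np.int64(317), np.int64(321)) 145 (np.int64(317), np.int64(321)) 146 (np.int64(317), np.int64(320)) 147 (np.int64(318), np.int64(320)) 148 None 149 None 150 None 151 None 152 None 153 None
```

Run:
```python
from h import *
t=tri((298.5,257.3),(319,147.3));print(t)
for z in(.08,.076):
  for n in("scene","side"):print(z,n,proj(n,[t[0],t[1],z]))
# refine rim: side-camera tube outer edges in side0, rows just below rim; scene0 tube edges
a=cv2.cvtColor(cv2.imread("pics/side0.png"),cv2.COLOR_BGR2GRAY).astype(int)
for r in(159,160,161,163,166,170):print(r,a[r,308:328])
print(a[152:166,317]);
b=cv2.cvtColor(cv2.imread("pics/scene0.png"),cv2.COLOR_BGR2GRAY).astype(int)
print(b[258:278,288:312])
```

```text
[0.64328579 0.0881311  0.12204218]
0.08 scene [298.59678755 265.28143091]
0.08 side [318.29628175 159.01652392]
0.076 scene [298.58623135 266.02931363]
0.076 side [318.21261462 160.10550657]
159 [189 206 219 217 196 156 129 116 112 109 110 113 130 165 202 217 219 219
 221 220]
160 [202 213 220 216 189 147 120 112 105 106 106 106 118 147 190 214 219 220
 219 219]
161 [216 221 222 216 189 141 114 110 105 105 109 107 111 137 175 209 218 221
 218 220]
163 [222 222 220 213 177 126  99  96  97  99  99  98 101 127 168 207 219 220
 220 221]
166 [222 221 220 208 164 117  96  95  98  98  96  98 105 135 184 213 220 221
 221 220]
170 [220 220 220 202 154 106  94  96  96  96  98  99 111 152 197 216 221 222
 222 221]
[220 221 222 220 217 193 147 109 106 105 103  99 101  99]
[[ 89  83  71  69  81  94 113 129 136 137 137 136 137 138 138 138 137 137
  138 137 134 133 136 139]
 [ 90  89  84  71  65  78  88 108 128 134 134 134 136 138 140 139 138 136
  138 138 137 134 135 137]
 [ 90  90  89  83  71  65  77  88 108 129 128 128 135 138 138 138 135 135
  135 135 135 135 134 136]
 [ 89  89  90  90  84  71 
[... 991 characters left out ...]
90  89  89  75  60  60  62  62  64  78  80  67  60  60  61  60  69
   84  94 108 127 136 136]
 [ 89  89  88  81  67  61  60  61  60  61  64  65  59  60  60  59  61  73
   87  90  91 102 124 134]
 [ 89  88  80  67  61  61  61  60  61  60  60  60  60  59  59  60  60  72
   87  90  98 107 113 125]
 [ 88  78  64  68  70  60  61  60  61  61  61  60  59  60  59  59  60  73
   87  87  99 113 108 108]
 [ 71  60  68  82  77  60  60  61  60  61  61  60  61  59  60  61  60  73
   87  91  90  93  91  88]
 [ 60  68  82  89  77  61  62  60  61  61  62  60  60  60  60  60  60  73
   87  90  90  89  87  95]
 [ 73  85  89  90  77  61  61  61  61  60  60  61  60  59  59  61  61  73
   86  91  90  83  91 123]]
```

Run:
```python
from h import *
print(tri((299,266),(317.1,160)),tri((299,266),(317.6,159.7)))
for n,u in(("scene",(299,266)),("side",(317.2,160))):print(plane(n,u,.08))
for n,u in(("scene",(298.5,257.3)),("side",(319,147.5))):print(plane(n,u,.1225))
```

```text
[0.64091247 0.08882719 0.07555466] [0.64196849 0.08922602 0.07666219]
[0.64397736 0.09062243 0.08      ]
[0.63889195 0.08157346 0.08      ]
[0.64415401 0.08824247 0.1225    ]
[0.6424149  0.08636085 0.1225    ]
```

```bash
python3 -m pendant '[[0,0.1,-0.1,0,0,0,-1],[-1.5,0.1,-0.1,0,0,0,-1],[-3,0.1,-0.1,0,0,0,-1],[-4.5,0.1,-0.1,0,0,0,-1],[-5.5,0.1,-0.1,0,0,0,-1]]' && python3 -m pendant '[[-0.5,0,0,0,0,0,-1],[-1,0,0,0,0,0,-1],[-1.3,0,0,0,0,0,-1],[-1.5,0,0,0,0,0,-1],[-1.5,0,0,0,0,0,-1]]'
python3 - <<'E'
from h import *
s=read_state();P=pose(s);print(s["joints"].round(3),s["opening"],s["contact_force"],s["ft_torque"])
ax=P[0]-P[1][:,2]*.024;print(ax)
im=read_camera("scene");im2=read_camera("side")
a=cv2.resize(im[195:285,255:345,::-1],None,fx=4.4,fy=4.4,interpolation=cv2.INTER_CUBIC);b=cv2.resize(im2[85:175,275:365,::-1],None,fx=4.4,fy=4.4,interpolation=cv2.INTER_CUBIC)
cv2.imwrite("pics/m9.png",np.hstack([a,b]))
E
```

```text
time_s: 12.3
position: [0.6539, 0.0674, 0.1793]
tcp_rot: [1.581, -0.921, 1.58]
contact_force: [-0.1, 0.3, -1.4]
opening: 0.16
time_s: 12.8
position: [0.6542, 0.0675, 0.1666]
tcp_rot: [1.581, -0.923, 1.582]
contact_force: [0.8, 0.2, -1.0]
opening: 0.155
[-0.785  1.049  0.052  1.997  1.327  1.548  1.67 ] 0.15536504655896105 [ 0.75115034  0.23108307 -0.97732375] [ 1.07710051  0.62410478 -0.02753754]
[0.64226934 0.08832726 0.1666901 ]
```

```bash
python3 -m pendant '[[-1,0,0,0,0,0,-1],[-2,0,0,0,0,0,-1],[-3,0,0,0,0,0,-1],[-4,0,0,0,0,0,-1],[-4.5,0,0,0,0,0,-1]]' && python3 -m pendant '[[0,0,0,0,0,0,-1],[0,0,0,0,0,0,-1],[0,0,0,0,0,0,0],[0,0,0,0,0,0,0],[0,0,0,0,0,0,0]]' && python3 -m pendant '[[0,0,-1,0,0,0,0],[0,0,-3,0,0,0,0],[0,0,-6,0,0,0,0],[0,0,-9,0,0,0,0],[0,0,-12,0,0,0,0]]'
python3 - <<'E'
from h import *
for n in("scene","side"):
    im=read_camera(n);cv2.imwrite(f"pics/{n}9.png",im[:,:,::-1])
    a=cv2.imread(f"pics/{n}9.png").astype(int);b=cv2.imread(f"pics/{n}0.png").astype(int);d=(np.abs(a-b).sum(2)>60)
    for x in(.642,):
        print(n,"exp top",proj(n,[.642,.0887,.176]).round(1),"exp rim",proj(n,[.642,.0887,.086]).round(1))
        u=proj(n,[.642,.0887,.176]).astype(int)
        for r in range(u[1]-6,u[1]+36,3):
            k=np.flatnonzero(d[r,u[0]-14:u[0]+14]);print(r,(int(k.min())+u[0]-14,int(k.max())+u[0]-14) if len(k) else None,end=' ')
        print()
E
```

```text
time_s: 13.4
position: [0.6541, 0.0676, 0.12]
tcp_rot: [1.581, -0.922, 1.581]
contact_force: [0.0, 0.6, -1.0]
opening: 0.155
time_s: 13.9
position: [0.6543, 0.0676, 0.122]
tcp_rot: [1.58, -0.924, 1.582]
contact_force: [0.9, 0.1, 0.4]
opening: 0.497
time_s: 14.4
position: [0.5932, 0.1746, 0.1215]
tcp_rot: [1.583, -0.923, 1.581]
contact_force: [0.1, -0.2, 0.9]
opening: 0.503
scene exp top [299.4 246. ] exp rim [299.1 264. ]
240 None 243 None 246 (np.int64(303), np.int64(306)) 249 (np.int64(301), np.int64(308)) 252 (np.int64(301), np.int64(307)) 255 (np.int64(300), np.int64(307)) 258 (np.int64(299), np.int64(306)) 261 (np.int64(299), np.int64(305)) 264 (np.int64(301), np.int64(305)) 267 None 270 None 273 None 276 None 279 None 
side exp top [319.9 131.8] exp rim [318.  157.3]
125 None 128 None 131 (np.int64(313), np.int64(319)) 134 (np.int64(313), np.int64(320)) 137 (np.int64(313), np.int64(320)) 140 (np.int64(313), np.int64(320)) 143 (np.int64(312), np.int64(320)) 146 (np.int64(313), np.int64(320)) 149 (np.int64(313), np.int64(320)) 152 (np.int64(313), np.int64(320)) 155 (np.int64(313), np.int64(319)) 158 (np.int64(305), np.int64(319)) 161 None 164 None
```

Run:
```python
from h import *
t=tri((304.6,247),(316.4,131.5));b=tri((302.3,262),(316.2,155));print(t,b)
v=t-b;print("lean deg",np.degrees(np.arctan2(np.hypot(v[0],v[1]),v[2])),v)
s=read_state();print(s["joints"].round(3))
a=cv2.imread("pics/scene9.png")[200:300,235:335];c=cv2.imread("pics/side9.png")[110:210,270:370]
cv2.imwrite("pics/m9.png",np.hstack([cv2.resize(a,None,fx=4,fy=4),cv2.resize(c,None,fx=4,fy=4)]))
```

```text
[0.63219112 0.09836628 0.1725716 ] [0.63500047 0.09253716 0.09288117]
lean deg 4.642177991001525 [-0.00280936  0.00582912  0.07969042]
[-0.928  1.125 -0.025  1.901  1.16   1.631  1.663]
```

View pics/m9.png

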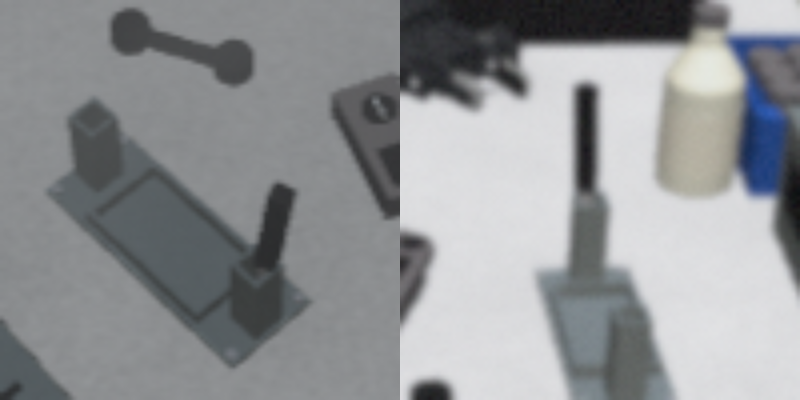

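The left probe is home, grip just above the rim, with a natural lean of about 4.6°. Now I'll raise the tool and turn back to tool-down, over the right probe.

```bash
python3 -m pendant '[[3,0,-1,0,0,0,0],[7,0,-2,0,0,0,0],[11,0,-3,0,0,0,0],[15,0,-4,0,0,0,0],[19,0,-4,0,0,0,1]]'
python3 - <<'E'
from h import *
p,R=pose();print(p)
Rt=down(np.radians(102.8));T=np.array([.50,-.325,.26])
rv=Ro.from_matrix(R.T@Rt).as_rotvec();print(np.degrees(rv),np.degrees(np.linalg.norm(rv)))
n=4;
if rv[0]>0: rv=rv/np.linalg.norm(rv)*(np.linalg.norm(rv)-2*np.pi);print("other way",np.degrees(rv))
for i in range(n):
    Ri=R@Ro.from_rotvec(rv*i/n).as_matrix(); print(i,"shift",(100*Ri.T@(T-p)/n).round(1),"turn",np.degrees(rv/n).round(1))
E
```

```text
time_s: 15.0
position: [0.5732, 0.2081, 0.3131]
tcp_rot: [1.584, -0.922, 1.582]
contact_force: [0.3, 1.4, 0.3]
opening: 0.655
[0.57324911 0.20810722 0.31305916]
[-81.54022537 -60.04224654  81.58413284] 130.037880842902
0 shift [-1.3  8.2 10.7] turn [-20.4 -15.   20.4]
1 shift [ 4.   3.5 12.4] turn [-20.4 -15.   20.4]
2 shift [ 7.3 -2.8 11. ] turn [-20.4 -15.   20.4]
3 shift [ 7.6 -8.8  6.9] turn [-20.4 -15.   20.4]
```

```bash
python3 -m pendant '[[-0.3,1.6,2.1,-4.1,-3,4.1,1],[-0.5,3.3,4.3,-8.2,-6,8.2,1],[-0.8,4.9,6.4,-12.2,-9,12.2,1],[-1,6.6,8.6,-16.3,-12,16.3,1],[-1.3,8.2,10.7,-20.4,-15,20.4,1]]' && python3 -m pendant '[[0.8,0.7,2.5,-4.1,-3,4.1,1],[1.6,1.4,5,-8.2,-6,8.2,1],[2.4,2.1,7.4,-12.2,-9,12.2,1],[3.2,2.8,9.9,-16.3,-12,16.3,1],[4,3.5,12.4,-20.4,-15,20.4,1]]' && python3 -m pendant '[[1.5,-0.6,2.2,-4.1,-3,4.1,1],[2.9,-1.1,4.4,-8.2,-6,8.2,1],[4.4,-1.7,6.6,-12.2,-9,12.2,1],[5.8,-2.2,8.8,-16.3,-12,16.3,1],[7.3,-2.8,11,-20.4,-15,20.4,1]]' && python3 -c "
from h import *
s=read_state();print(s['joints'].round(3));p,R=pose(s);T=np.array([.50,-.325,.22]);go(T,down(np.radians(102.8)))"
```

```text
time_s: 15.5
position: [0.5555, 0.0726, 0.2981]
tcp_rot: [1.441, -1.611, 1.35]
contact_force: [0.3, -0.2, 0.9]
opening: 1.001
time_s: 16.0
position: [0.5372, -0.0603, 0.2852]
tcp_rot: [1.188, -2.233, 1.006]
contact_force: [0.5, 0.0, -0.6]
opening: 0.997
time_s: 16.5
position: [0.5184, -0.1932, 0.2726]
tcp_rot: [0.822, -2.754, 0.553]
contact_force: [0.8, 1.2, -0.4]
opening: 0.999
[-0.084  0.358  0.096  1.964  0.477  0.979  1.857]
shift cm [ 6.25 -7.63 10.37] turn deg [-20.29 -14.83  20.12]
```

```bash
python3 -m pendant '[[1.2,-1.5,2,-4.1,-3,4.1,1],[2.5,-3,4.1,-8.2,-6,8.2,1],[3.7,-4.5,6.2,-12.2,-9,12.2,1],[5,-6.1,8.3,-16.3,-12,16.3,1],[6.2,-7.6,10.4,-20.3,-14.9,20.2,1]]' && python3 -m pendant '[[0,0,0,0,0,0,1],[0,0,0,0,0,0,1],[0,0,0,0,0,0,1],[0,0,0,0,0,0,1],[0,0,0,0,0,0,1]]'
python3 - <<'E'
from h import *
print(read_state()["joints"].round(3));P,im=snap("w10")
g=np.array([.53,-.318,.012]);print("exp grip px",proj("wrist",g,P))
# dark blob near expected
gr=cv2.cvtColor(im,cv2.COLOR_RGB2GRAY);m=(gr<75).astype(np.uint8);m[300:]=0
n,l,st,ce=cv2.connectedComponentsWithStats(m)
for i in range(1,n):
    if st[i,4]>100:
        pts=np.argwhere(l==i)[:,::-1].astype(np.float32);print(st[i],ce[i].round(1),[np.round(v,1) for v in cv2.minAreaRect(pts)])
E
```

```text
time_s: 17.0
position: [0.5008, -0.3253, 0.22]
tcp_rot: [-0.347, 3.12, 0.0]
contact_force: [0.1, 0.3, -0.4]
opening: 1.001
time_s: 17.5
position: [0.5011, -0.3235, 0.22]
tcp_rot: [0.355, -3.121, 0.005]
contact_force: [-0.3, 0.5, 0.1]
opening: 1.0
[ 0.451  0.431  0.035  1.893 -0.016  0.817  2.292]
[ 0.5011 -0.3235  0.22  ] [-1.670e+02 -1.000e-01 -1.798e+02]
exp grip px [278.98524933 205.66138458]
[ 31   1  15 112 603] [40.8 64. ] [array([41.8, 56.8]), array([ 12.8, 111.6]), np.float64(4.6)]
[328   0  55 120 257] [355.4  59.1] [array([357. ,  60.5]), array([ 13.9, 130.6]), np.float64(26.6)]
[    0   146    90   154 12853] [ 42.4 225.6] [array([ 44.5, 222.5]), array([153.,  89.]), np.float64(90.0)]
[271 151  16  76 766] [278.8 193. ] [array([278.4, 188.5]), array([75.4, 13.4]), np.float64(87.8)]
[496 184  44  70 605] [512.4 210.8] [array([514.8, 221.2]), array([72.8, 33.1]), np.float64(77.2)]
[520 204  15  20 187] [526.8 213.9] [array([527., 214.]), array([13.4, 18.8]), np.float64(26.6)]
[ 373  210   88   90 3327] [406.6 259.3] [array([416.5, 254.5]), array([89., 87.]), np.float64(90.0)]
[532 217  22  31 352] [542.4 232.1] [array([542.5, 232. ]), array([14.9, 27.3]), np.float64(31.0)]
[548 244  10  14 103] [552.6 250.2] [array([552.6, 250.2]), array([ 8.2, 13.9]), np.float64(18.4)]
[ 111  256   77   44 1733] [161.2 282.9] [array([149. , 277.5]), array([43., 76.]), np.float64(90.0)]
```

Run:
```python
from h import *
P=load("w10");a,j=plane("wrist",(277.0,151),.014,P),plane("wrist",(279.9,226.3),.012,P)
d=j-a;print(a,j,np.linalg.norm(d));d[2]=0;d/=np.linalg.norm(d);y=np.arctan2(d[1],d[0]);g=(a+j)/2+d*.012;print(g,np.degrees(y))
g[2]=.06;go(g,down(y+np.pi/2));g[2]=-.016;go(g,down(y+np.pi/2))
```

```text
[ 0.46743102 -0.33470888  0.014     ] [ 0.55472807 -0.31118272  0.012     ] 0.090433702731723
[ 0.52266616 -0.31982326  0.013     ] 15.082630359751407
shift cm [-2.22 -0.06 16.  ] turn deg [-0.17 -0.08 -2.13]
shift cm [-2.23 -0.03 23.6 ] turn deg [-0.17 -0.08 -2.13]
```

```bash
python3 -m pendant '[[-0.7,0,3,0,0,-2.1,1],[-1.5,0,7,0,0,-2.1,1],[-2.2,0,11,0,0,-2.1,1],[-2.2,0,15,0,0,-2.1,1],[-2.2,0,16,0,0,-2.1,1]]'
python3 - <<'E'
from h import *
P,im=snap("w11")
gr=cv2.cvtColor(im,cv2.COLOR_RGB2GRAY);m=(gr<75).astype(np.uint8);m[:,:225]=0;m[:,335:]=0;m[335:]=0
n,l,st,ce=cv2.connectedComponentsWithStats(m)
i=1+np.argmax(st[1:,4]);q=np.argwhere(l==i)[:,::-1]
r0,r1=q[:,1].min(),q[:,1].max();print(st[i])
mid=lambda r:q[q[:,1]==r][:,0].mean()
print([ (r,mid(r),(q[:,1]==r).sum()) for r in range(r0,r1,10)])
E
```

```text
time_s: 18.05
position: [0.5201, -0.3188, 0.0561]
tcp_rot: [0.409, -3.109, -0.001]
contact_force: [0.0, -0.2, 0.2]
opening: 1.0
[ 0.5201 -0.3188  0.0561] [-165.    -0.3  179.9]
[ 265  141   24  131 2320]
[(141, np.float64(277.0), np.int64(21)), (151, np.float64(276.5), np.int64(24)), (161, np.float64(276.5), np.int64(8)), (171, np.float64(276.5), np.int64(8)), (181, np.float64(276.5), np.int64(8)), (191, np.float64(276.5), np.int64(8)), (201, np.float64(276.5), np.int64(8)), (211, np.float64(276.5), np.int64(24)), (221, np.float64(277.0), np.int64(23)), (231, np.float64(277.0), np.int64(23)), (241, np.float64(277.0), np.int64(23)), (251, np.float64(277.0), np.int64(23)), (261, np.float64(277.5), np.int64(22))]
```

Run:
```python
from h import *
P=load("w11");a,j=plane("wrist",(276.4,141),.014,P),plane("wrist",(277.4,272),.013,P)
d=j-a;print(a,j,np.linalg.norm(d));d[2]=0;d/=np.linalg.norm(d);y=np.arctan2(d[1],d[0]);g=(a+j)/2+d*.012;print(g,np.degrees(y))
g[2]=-.016;go(g,down(y+np.pi/2))
```

```text
[ 0.46747442 -0.33482216  0.014     ] [ 0.55496961 -0.31088344  0.013     ] 0.09071642624235994
[ 0.52279661 -0.31968599  0.0135    ] 15.301668378809044
shift cm [-0.29 -0.12  7.26] turn deg [ 0.05 -0.33 -0.33]
```

```bash
python3 -m pendant '[[-0.2,-0.1,1.5,0,0,0,1],[-0.2,-0.1,3.5,0,0,0,1],[-0.2,-0.1,5.5,0,0,0,0.5],[-0.2,-0.1,7.2,0,0,0,0],[-0.2,-0.1,7.5,0,0,0,0]]' 80 && python3 -m pendant '[[0,0,0,0,0,0,0],[0,0,0,0,0,0,-0.5],[0,0,0,0,0,0,-1],[0,0,0,0,0,0,-1],[0,0,0,0,0,0,-1]]'  && python3 -m pendant '[[0,0,0,0,0,0,-1],[0,0,0,0,0,0,-1],[0,0,-2,0,0,0,-1],[0,0,-5,0,0,0,-1],[0,0,-9,0,0,0,-1]]' && python3 -m pendant '[[0,0,-4,0,0,0,-1],[0,0,-8,0,0,0,-1],[0,0,-12,0,0,0,-1],[0,0,-16,0,0,0,-1],[0,0,-20,0,0,0,-1]]'
python3 - <<'E'
from h import *
s=read_state();print(s["joints"].round(3))
p,R=pose(s);psi=np.radians(-60);z=np.array([np.cos(psi),np.sin(psi),0]);x=np.array([0,0,1.]);Rt=np.c_[x,np.cross(z,x),z]
T=np.array([.60,-.03,.30])+z*.024   # clear of the well, back along the tool
rv=Ro.from_matrix(R.T@Rt).as_rotvec();print(np.degrees(rv))
for i in range(4):
    Ri=R@Ro.from_rotvec(rv*i/4).as_matrix(); print(i,"shift",(100*Ri.T@(T-p)/4).round(1),"turn",np.degrees(rv/4).round(1))
E
```

```text
time_s: 18.6
position: [0.5239, -0.3216, -0.0156]
tcp_rot: [0.407, -3.114, 0.005]
contact_force: [-0.6, 0.4, -0.1]
opening: 0.521
time_s: 19.1
position: [0.5243, -0.322, -0.0137]
tcp_rot: [-0.407, 3.115, -0.007]
contact_force: [-0.4, 1.0, 7.0]
opening: 0.153
time_s: 19.6
position: [0.523, -0.3209, 0.0752]
tcp_rot: [0.407, -3.112, 0.003]
contact_force: [1.9, -0.5, -0.9]
opening: 0.153
time_s: 20.1
position: [0.5234, -0.3205, 0.2774]
tcp_rot: [0.407, -3.115, 0.006]
contact_force: [1.5, -0.5, -1.5]
opening: 0.149
[ 0.432  0.394  0.033  1.79  -0.011  0.956  2.299]
[ 80.1405001   61.26074966 -80.29667858]
0 shift [-3.9  5.9 -0.6] turn [ 20.   15.3 -20.1]
1 shift [-5.   3.6 -3.5] turn [ 20.   15.3 -20.1]
2 shift [-4.5  0.3 -5.5] turn [ 20.   15.3 -20.1]
3 shift [-2.4 -3.  -6. ] turn [ 20.   15.3 -20.1]
```

```bash
python3 -m pendant '[[-0.8,1.2,-0.1,4,3.1,-4,-1],[-1.6,2.4,-0.2,8,6.1,-8,-1],[-2.3,3.5,-0.4,12,9.2,-12.1,-1],[-3.1,4.7,-0.5,16,12.2,-16.1,-1],[-3.9,5.9,-0.6,20,15.3,-20.1,-1]]' && python3 -m pendant '[[-1,0.7,-0.7,4,3.1,-4,-1],[-2,1.4,-1.4,8,6.1,-8,-1],[-3,2.2,-2.1,12,9.2,-12.1,-1],[-4,2.9,-2.8,16,12.2,-16.1,-1],[-5,3.6,-3.5,20,15.3,-20.1,-1]]' && python3 -m pendant '[[-0.9,0.1,-1.1,4,3.1,-4,-1],[-1.8,0.1,-2.2,8,6.1,-8,-1],[-2.7,0.2,-3.3,12,9.2,-12.1,-1],[-3.6,0.2,-4.4,16,12.2,-16.1,-1],[-4.5,0.3,-5.5,20,15.3,-20.1,-1]]' && python3 -m pendant '[[-0.5,-0.6,-1.2,4,3.1,-4,-1],[-1,-1.2,-2.4,8,6.1,-8,-1],[-1.4,-1.8,-3.6,12,9.2,-12.1,-1],[-1.9,-2.4,-4.8,16,12.2,-16.1,-1],[-2.4,-3,-6,20,15.3,-20.1,-1]]'
python3 - <<'E'
from h import *
s=read_state();print(s["joints"].round(3));p,R=pose(s);psi=np.radians(-60);z=np.array([np.cos(psi),np.sin(psi),0]);x=np.array([0,0,1.]);Rt=np.c_[x,np.cross(z,x),z]
print(p);go(np.array([.650,-.0865,.24])+z*.024,Rt)
E
```

```text
time_s: 20.6
position: [0.5468, -0.2531, 0.2818]
tcp_rot: [0.874, -2.733, 0.562]
contact_force: [0.2, 1.0, -2.5]
opening: 0.154
time_s: 21.1
position: [0.5689, -0.1854, 0.2871]
tcp_rot: [1.225, -2.209, 1.012]
contact_force: [-0.6, -0.2, -0.9]
opening: 0.157
time_s: 21.6
position: [0.5909, -0.1178, 0.292]
tcp_rot: [1.462, -1.59, 1.353]
contact_force: [0.0, -0.3, -0.7]
opening: 0.154
time_s: 22.1
position: [0.6125, -0.05, 0.2974]
tcp_rot: [1.589, -0.911, 1.583]
contact_force: [-0.8, -1.3, -0.7]
opening: 0.151
[-0.726  0.8    0.134  2.265  1.458  1.482  1.664]
[ 0.61254803 -0.05004774  0.29744158]
shift cm [-5.72 -1.4   7.45] turn deg [-0.22  0.14  0.12]
```

```bash
python3 -m pendant '[[-1,-0.3,1.8,0,0,0,-1],[-2,-0.6,3.6,0,0,0,-1],[-3.5,-1,5.5,0,0,0,-1],[-5,-1.4,7.4,0,0,0,-1],[-5.7,-1.4,7.4,0,0,0,-1]]' && python3 -m pendant '[[0,0,0,0,0,0,-1],[0,0,0,0,0,0,-1],[0,0,0,0,0,0,-1],[0,0,0,0,0,0,-1],[0,0,0,0,0,0,-1]]'
python3 - <<'E'
from h import *
s=read_state();P=pose(s);print(s["joints"].round(3),s["opening"])
ax=P[0]-P[1][:,2]*.024;tip=ax-[0,0,.113];print(ax)
for n in("scene","side"):
    im=read_camera(n);cv2.imwrite(f"pics/{n}12.png",im[:,:,::-1])
    a=cv2.imread(f"pics/{n}12.png").astype(int);b=cv2.imread(f"pics/{n}0.png").astype(int);d=(np.abs(a-b).sum(2)>40)
    u=proj(n,tip);print(n,"tip exp",u)
    for r in range(int(u[1])-14,int(u[1])+8,2):
        k=np.flatnonzero(d[r,int(u[0])-9:int(u[0])+10]);print(r,(int(k.min())+int(u[0])-9,int(k.max())+int(u[0])-9) if len(k) else None,end=' ')
    print()
b=cv2.cvtColor(cv2.imread("pics/scene0.png"),cv2.COLOR_BGR2GRAY).astype(int);print(b[222:238,250:268])
a=cv2.cvtColor(cv2.imread("pics/side0.png"),cv2.COLOR_BGR2GRAY).astype(int);print(a[182:196,319:338])
E
```

```text
time_s: 22.6
position: [0.6616, -0.1103, 0.2397]
tcp_rot: [1.584, -0.918, 1.58]
contact_force: [-0.1, 0.1, -0.3]
opening: 0.15
time_s: 23.1
position: [0.661, -0.1079, 0.2403]
tcp_rot: [1.587, -0.915, 1.581]
contact_force: [0.4, 0.1, -0.9]
opening: 0.154
[-0.603  0.919  0.17   2.218  1.594  1.432  1.58 ] 0.15435490203644053
[ 0.6489872  -0.08710138  0.24034986]
scene tip exp [257.29935028 218.52046173]
204 (253, 256) 206 (253, 256) 208 (253, 257) 210 (254, 257) 212 (254, 257) 214 (254, 257) 216 (254, 257) 218 (256, 257) 220 None 222 None 224 None 
side tip exp [328.98788544 173.55782827]
159 (328, 332) 161 (328, 332) 163 (328, 332) 165 (328, 332) 167 (328, 332) 169 (327, 331) 171 (327, 331) 173 (327, 331) 175 (328, 329) 177 None 179 None 
[[140 139 140 141 141 141 142 141 141 141 140 141 141 141 139 139 138 137]
 [139 139 141 141 141 140 139 139 138 139 140 138 139 140 139 139 139 138]
 [138 138 139 140 140 139 138 127 116 126 138 140 140 139 139 139 139 137]
 [137 138 138 138 139 137 126 107  95 100 121 138 139 138 137 139 139 138]
 [141 140 140 139 132 116  97  83  78  85  98 121 13
[... 1283 characters left out ...]
 105 105 105 106 120 154 189 214 220 220 221
  222]
 [134 132 124 115 108 109 107 102 101 102  98 103 135 173 206 218 220 221
  222]
 [131 133 125 110 105 110 112 106 104 105 106 104 120 160 196 216 219 220
  222]
 [133 134 125 105  93 103 112 109 108 108 107 108 119 145 186 213 221 221
  223]
 [134 133 124 103  87  94 100 106 104 102 104 106 109 136 182 210 220 223
  223]
 [131 131 121 100  88  91  98  99  99  97  99 100 104 132 178 213 221 223
  224]
 [133 130 118  97  85  89  95  99  99  97  97  98 104 128 178 212 221 221
  222]
 [133 133 116  96  86  92  94  97  99  97  97  98 100 126 170 205 219 220
  221]
 [133 127 115  96  83  90  98  98  95  98  96  98 101 118 155 193 216 219
  222]]
```

Run:
```python
from h import *
t=tri((256.1,218.9),(328.8,175));r=tri((258,228.8),(327,187.6));print("tip",t,"rim",r,"d",(r-t)[:2])
for z in(.08,.076):print([proj(n,[t[0],t[1],z]).round(1) for n in("scene","side")])
q=tri((254.5,204),(330,159));print("stem up",q, "vertical px", [proj("scene",[t[0],t[1],z]).round(1) for z in(.12,.18)],[proj("side",[t[0],t[1],z]).round(1) for z in(.12,.18)])
```

```text
tip [ 0.6496023 -0.0902891  0.1238975] rim [ 0.64887002 -0.08639373  0.07864249] d [-0.00073228  0.00389538]
[array([257.5, 227.6]), array([328. , 188.1])]
[array([257.6, 228.4]), array([327.9, 189.2])]
stem up [ 0.64580745 -0.09835982  0.18094282] vertical px [array([256.6, 219.5]), array([255.2, 206.6])] [array([329.2, 176.3]), array([330.9, 157.9])]
```

```bash
python3 -m pendant '[[0,0,-0.25,0,0,0,-1],[-1.5,0,-0.25,0,0,0,-1],[-3,0,-0.25,0,0,0,-1],[-4.5,0,-0.25,0,0,0,-1],[-5.5,0,-0.25,0,0,0,-1]]' && python3 -m pendant '[[-0.5,0,0,0,0,0,-1],[-1,0,0,0,0,0,-1],[-1.5,0,0,0,0,0,-1],[-2,0,0,0,0,0,-1],[-2,0,0,0,0,0,-1]]'
```

```text
time_s: 23.7
position: [0.6595, -0.106, 0.1824]
tcp_rot: [1.588, -0.913, 1.579]
contact_force: [-1.0, 0.1, -1.0]
opening: 0.156
time_s: 24.2
position: [0.6595, -0.1059, 0.1644]
tcp_rot: [1.587, -0.915, 1.58]
contact_force: [-0.3, -0.3, -0.7]
opening: 0.153
```

No contact force, so the tip is inside. I'll lower it the rest of the way, release, back off and check.

```bash
python3 -m pendant '[[-1,0,0,0,0,0,-1],[-2,0,0,0,0,0,-1],[-3,0,0,0,0,0,-1],[-4,0,0,0,0,0,-1],[-4.3,0,0,0,0,0,-1]]' && python3 -m pendant '[[0,0,0,0,0,0,-1],[0,0,0,0,0,0,-1],[0,0,0,0,0,0,0],[0,0,0,0,0,0,0],[0,0,0,0,0,0,0]]' && python3 -m pendant '[[0,0,-1,0,0,0,0],[0,0,-3,0,0,0,0],[0,0,-5,0,0,0,0],[0,0,-7,0,0,0,0],[2,0,-9,0,0,0,0]]' && python3 -m pendant '[[4,0,0,0,0,0,0],[8,0,0,0,0,0,0],[12,0,0,0,0,0,0],[16,0,0,0,0,0,0],[18,0,-4,0,0,0,1]]'
python3 - <<'E'
from h import *
for n in("scene","side"):
    im=read_camera(n);cv2.imwrite(f"pics/{n}13.png",im[:,:,::-1])
    a=cv2.imread(f"pics/{n}13.png").astype(int);b=cv2.imread(f"pics/{n}0.png").astype(int);d=(np.abs(a-b).sum(2)>60)
    u=proj(n,[.65,-.0865,.176]).astype(int);print(n,"exp top",u,"rim",proj(n,[.65,-.0865,.086]).round(1))
    for r in range(u[1]-8,u[1]+36,3):
        k=np.flatnonzero(d[r,u[0]-14:u[0]+14]);print(r,(int(k.min())+u[0]-14,int(k.max())+u[0]-14) if len(k) else None,end=' ')
    print()
p,R=pose();Rt=down(np.radians(10));print(p)
for jy in(12-180,12):
    rv=Ro.from_matrix(R.T@down(np.radians(jy))).as_rotvec();print(jy,np.degrees(rv),np.degrees(np.linalg.norm(rv)))
print(read_state()["joints"].round(3))
E
```

```text
time_s: 24.7
position: [0.6593, -0.1058, 0.1202]
tcp_rot: [1.588, -0.914, 1.579]
contact_force: [0.1, 0.5, -1.5]
opening: 0.154
time_s: 25.2
position: [0.6594, -0.1059, 0.1223]
tcp_rot: [1.587, -0.915, 1.581]
contact_force: [-0.3, -0.9, 0.4]
opening: 0.502
time_s: 25.7
position: [0.6136, -0.0264, 0.1404]
tcp_rot: [1.589, -0.913, 1.578]
contact_force: [0.0, 1.3, 0.3]
opening: 0.502
time_s: 26.2
position: [0.594, 0.0021, 0.3266]
tcp_rot: [1.579, -0.921, 1.579]
contact_force: [-0.5, 0.6, -0.1]
opening: 0.655
scene exp top [256 208] rim [258.1 227.3]
200 None 203 None 206 None 209 (np.int64(258), np.int64(262)) 212 (np.int64(257), np.int64(263)) 215 (np.int64(257), np.int64(263)) 218 (np.int64(257), np.int64(263)) 221 (np.int64(257), np.int64(263)) 224 (np.int64(257), np.int64(263)) 227 (np.int64(261), np.int64(262)) 230 None 233 None 236 None 239 None 242 None 
side exp top [330 158] rim [328.2 185.7]
150 (np.int64(316), np.int64(320)) 153 (np.int64(316), np.int64(320)) 156 (np.int64(316), np.int64(329)) 159 (np.int64(323), np.int64(331)) 162 (np.int64(322), np.int64(331)) 165 (np.int64(322), np.int64(331)) 168 (np.int64(322), np.int64(331)) 171 (np.int64(322), np.int64(330)) 174 (np.int64(322), np.int64(330)) 177 (np.int64(323), np.int64(330)) 180 (np.int64(322), np.int64(330)) 183 (np.int64(322), np.int64(329)) 186 (np.int64(323), np.int64(328)) 189 (np.int64(326), np.int64(326)) 192 None 
[0.59408053 0.0103367  0.32427365]
-168 [-14.40803959 -88.77247599  14.21793329] 91.05105010209398
12 [ 117.05439247  -18.99827962 -117.87645664] 167.20503716428138
[-0.804  0.744  0.079  2.219  1.346  1.552  1.755]
```

Right probe is home too: its top is at the expected height. Next is the meter: tool down with the jaws across its 56 mm width, going via jaw yaw 75° so joint 7 stays in range.

Run:
```python
from h import *
p,R=pose();T=np.array([.47,.05,.30])
for jy in(75,60,45):
    rv=Ro.from_matrix(R.T@down(np.radians(jy))).as_rotvec();print(jy,np.degrees(rv),np.degrees(np.linalg.norm(rv)))
rv=Ro.from_matrix(R.T@down(np.radians(75))).as_rotvec()
if rv[0]>0: rv=rv*(1-2*np.pi/np.linalg.norm(rv))
for i in range(4):
    Ri=R@Ro.from_rotvec(rv*i/4).as_matrix(); print(i,"shift",(100*Ri.T@(T-p)/4).round(1),"turn",np.degrees(rv/4).round(1))
```

```text
75 [-100.64729904  -41.23970812  101.17006287] 148.54620139949438
60 [-110.14581954  -29.0629364   110.76929259] 158.8917619424417
45 [-118.95636408  -15.19880224  119.68146644] 169.42630714507754
0 shift [-0.6  2.2 -2.4] turn [-25.2 -10.3  25.3]
1 shift [ 0.3  3.1 -1.2] turn [-25.2 -10.3  25.3]
2 shift [1.5 2.9 0. ] turn [-25.2 -10.3  25.3]
3 shift [2.7 1.8 0.7] turn [-25.2 -10.3  25.3]
```

```bash
python3 -m pendant '[[-0.1,0.4,-0.5,-5,-2.1,5.1,1],[-0.2,0.9,-1,-10.1,-4.1,10.1,1],[-0.4,1.3,-1.4,-15.1,-6.2,15.2,1],[-0.5,1.8,-1.9,-20.2,-8.2,20.2,1],[-0.6,2.2,-2.4,-25.2,-10.3,25.3,1]]' && python3 -m pendant '[[0.1,0.6,-0.2,-5,-2.1,5.1,1],[0.1,1.2,-0.5,-10.1,-4.1,10.1,1],[0.2,1.9,-0.7,-15.1,-6.2,15.2,1],[0.2,2.5,-1,-20.2,-8.2,20.2,1],[0.3,3.1,-1.2,-25.2,-10.3,25.3,1]]' && python3 -m pendant '[[0.3,0.6,0,-5,-2.1,5.1,1],[0.6,1.2,0,-10.1,-4.1,10.1,1],[0.9,1.7,0,-15.1,-6.2,15.2,1],[1.2,2.3,0,-20.2,-8.2,20.2,1],[1.5,2.9,0,-25.2,-10.3,25.3,1]]' && python3 -m pendant '[[0.5,0.4,0.1,-5,-2.1,5.1,1],[1.1,0.7,0.3,-10.1,-4.1,10.1,1],[1.6,1.1,0.4,-15.1,-6.2,15.2,1],[2.2,1.4,0.6,-20.2,-8.2,20.2,1],[2.7,1.8,0.7,-25.2,-10.3,25.3,1]]' && python3 -c "
from h import *
print(read_state()['joints'].round(3));go([.47,.05,.22],down(np.radians(75)));go([.47,.05,.22],down(np.radians(-17.5)))"
```

```text
time_s: 26.8
position: [0.5632, 0.0171, 0.3157]
tcp_rot: [1.277, -1.678, 1.389]
contact_force: [0.2, -0.7, 0.0]
opening: 0.996
time_s: 27.3
position: [0.5321, 0.0273, 0.3102]
tcp_rot: [0.829, -2.334, 1.058]
contact_force: [-0.1, -0.6, -0.5]
opening: 0.997
time_s: 27.8
position: [0.5016, 0.0369, 0.3047]
tcp_rot: [0.253, -2.834, 0.592]
contact_force: [-0.4, 0.4, -0.8]
opening: 0.999
time_s: 28.3
position: [0.4703, 0.0465, 0.2991]
tcp_rot: [-0.426, -3.111, 0.001]
contact_force: [0.6, 0.3, -0.6]
opening: 1.001
[-0.386  0.185  0.2    2.052 -0.046  0.91   1.138]
shift cm [0.12 0.34 7.91] turn deg [-0.03 -0.07 -0.61]
shift cm [0.12 0.34 7.91] turn deg [-8.000e-02 -2.000e-02  9.189e+01]
```

```bash
python3 -m pendant '[[0,0,0.5,0,0,6,1],[0,0,1,0,0,12,1],[0,0,1.5,0,0,18,1],[0,0,2,0,0,24,1],[0.1,0.3,2.6,0,0,30.6,1]]' && python3 -m pendant '[[0,0,0.5,0,0,6,1],[0,0,1,0,0,12,1],[0,0,1.5,0,0,18,1],[0,0,2,0,0,24,1],[0,0,2.6,0,0,30.6,1]]' && python3 -m pendant '[[0,0,0.5,0,0,8,1],[0,0,1,0,0,16,1],[0,0,1.5,0,0,24,1],[0,0,2.6,0,0,30.6,1],[0,0,2.6,0,0,30.6,1]]'
python3 - <<'E'
from h import *
print(read_state()["joints"].round(3));P,im=snap("w14")
for X in([.430,.007,.03],[.461,.114,.03],[.51,.097,.03],[.474,-.007,.03]):print(proj("wrist",X,P).round(0))
gr=cv2.cvtColor(im,cv2.COLOR_RGB2GRAY)
for r in range(60,320,15):print(r,gr[r,160:400:8])
E
```

```text
time_s: 28.8
position: [0.4699, 0.0495, 0.2727]
tcp_rot: [-1.233, -2.887, 0.007]
contact_force: [0.5, -0.1, -0.7]
opening: 1.002
time_s: 29.3
position: [0.4699, 0.0497, 0.2467]
tcp_rot: [-1.951, -2.461, 0.008]
contact_force: [-0.6, 0.4, -0.2]
opening: 0.998
time_s: 29.8
position: [0.4692, 0.0497, 0.2199]
tcp_rot: [-2.529, -1.864, 0.011]
contact_force: [-0.5, 0.9, 0.1]
opening: 1.005
[-0.619  0.311  0.509  2.167 -0.223  0.72  -0.261]
[0.4692 0.0497 0.2199] [  72.8    0.3 -179.7]
[259. 228.]
[256. 129.]
[304. 131.]
[299. 228.]
60 [186 188 185 179 178 181 178 173 183 180 187 189 179 183 182 187 185 175
 177 176 183 174 187 191 181 181 182 185 187 180]
75 [178 181 186 179 170 182 176 175 176 174 184 183 179 179 188 175 183 180
 171 184 185 181 184 184 181 175 179 186 185 182]
90 [179 182 176 187 179 181 176 186 185 174 180 177 172 116 100 124 121 153
 178 182 188 178 178 181 180 181 175 177 173 177]
105 [186 182 186 175 176 180 179 186 190 172 182 182 179 178 125  56  54 124
 180 182 186 183 187 178 181 182 170 113 118 109]
120 [181 185 184 182 173 185 183 179 182 183 183 183 173 182 182
[... 1013 characters left out ...]
171 187 180 178
 186 184 189 186 179 186 181 189 176 178 185 173]
255 [181 177 206 189 196 183 180 181 183 179 182 178 184 188 181 178 186 182
 186 180 182 183 191 182 181 182 192 189 182 160]
270 [ 71  33  38  32 179 178 182 188 178 181 180 183 178 181 181 190 182 184
 186 188 183  47  44  47 190 173 174  34  40  47]
285 [ 32  34  35  37 182 177 182 174 186 186 184 181 179 183 182 188 191 182
 188 184 197  41  42  44  42 186 180  33  35  32]
300 [ 32  35  33  30 180 176 177 185 177 188 182 186 190 176 186 187 184 189
 186 183 183 187 177 181 188  38  36  32  28  30]
315 [ 28  21  31 183 185 183 185 182 178 184 179 180 179 181 184 176 176 188
 183 185 180 187 179 181 186 173  47  33  28  28]
```

```bash
cat >> h.py <<'E'
def meter(im,P,box,lo=106,hi=145,z=.03):
    gr=cv2.cvtColor(im,cv2.COLOR_RGB2GRAY);m=((gr>lo)&(gr<hi)).astype(np.uint8);m=cv2.morphologyEx(m,cv2.MORPH_OPEN,np.ones((3,3)))
    k=np.zeros_like(m);k[box[1]:box[3],box[0]:box[2]]=1;m*=k
    n,l,st,ce=cv2.connectedComponentsWithStats(m);i=1+np.argmax(st[1:,4]);c=max(cv2.findContours((l==i).astype(np.uint8),0,1)[0],key=cv2.contourArea)
    W=np.array([plane("wrist",q[0].astype(float),z,P)[:2] for q in c])*1000
    r=cv2.minAreaRect(W.astype(np.float32));b=cv2.boxPoints(r);e=[b[1]-b[0],b[2]-b[1]];e=max(e,key=np.linalg.norm);a=np.degrees(np.arctan2(e[1],e[0]))%180
    print("meter ctr",np.round(r[0],1),"size",np.round(r[1],1),"long axis deg",a.round(1),"px",st[i]);return np.array(r[0])/1000,a
E
python3 - <<'E'
from h import *
P=load("w14");im=cv2.imread("pics/w14.png")[:,:,::-1].copy()
c,a=meter(im,P,(230,100,340,245))
go([*c,.09],down(np.radians(a-90)));go([*c,.0],down(np.radians(a-90)))
E
```

```text
meter ctr [465.7  48.2] size [106.9  51.9] long axis deg 70.4 px [ 254  136   50   96 2729]
shift cm [-0.17 -0.29 13.06] turn deg [-0.2   0.3   2.62]
shift cm [-0.13 -0.26 22.06] turn deg [-0.2   0.3   2.62]
```

```bash
python3 -m pendant '[[-0.4,0,2,0,0,1.3,1],[-0.8,-0.1,6,0,0,2.6,1],[-1.2,-0.2,10,0,0,2.6,1],[-1.6,-0.3,14,0,0,2.6,1],[-1.6,-0.3,17,0,0,2.6,1]]' 80
python3 - <<'E'
from h import *
P,im=snap("w15");meter(im,P,(180,60,390,330))
E
```

```text
time_s: 30.35
position: [0.4618, 0.0341, 0.0497]
tcp_rot: [2.567, 1.811, -0.008]
contact_force: [0.6, 0.6, -0.5]
opening: 1.0
[0.4618 0.0341 0.0497] [  70.4    0.2 -179.8]
meter ctr [466.1  48.9] size [105.1  50.7] long axis deg 70.2 px [ 234  120   90  170 8705]
```

```bash
python3 -m pendant '[[0,0.1,1.5,0,0,0,1],[0,0.1,3,0,0,0,1],[0,0.1,4.5,0,0,0,1],[0,0.1,5.4,0,0,0,1],[0,0.1,5.5,0,0,0,1]]' 80 && python3 -m pendant '[[0,0,0,0,0,0,-1],[0,0,0,0,0,0,-1],[0,0,0,0,0,0,-1],[0,0,0,0,0,0,-1],[0,0,0,0,0,0,-1]]' && python3 -m pendant '[[0,0,-0.3,0,0,0,-1],[0,0,-1,0,0,0,-1],[0,0,-2.5,0,0,0,-1],[0,0,-4.5,0,0,0,-1],[0,0,-6,0,0,0,-1]]'
python3 - <<'E'
from h import *
print(read_state()["joints"].round(3));P,im=snap("w16");meter(im,P,(150,40,420,330),z=P[0][2]+.035)
im=read_camera("side");cv2.imwrite("pics/side16.png",im[:,:,::-1])
E
```

```text
time_s: 30.9
position: [0.4634, 0.0338, -0.0039]
tcp_rot: [2.568, 1.808, -0.007]
contact_force: [-0.1, 0.5, 1.0]
opening: 1.002
time_s: 31.4
position: [0.4633, 0.0338, -0.0024]
tcp_rot: [2.568, 1.807, -0.005]
contact_force: [-1.8, 0.5, 15.0]
opening: 0.623
time_s: 31.9
position: [0.4634, 0.0338, 0.0575]
tcp_rot: [2.569, 1.806, -0.006]
contact_force: [0.6, -0.2, -1.5]
opening: 0.626
[-0.382  0.576  0.267  2.321 -0.499  0.298 -0.022]
[0.4634 0.0338 0.0575] [  70.2    0.2 -179.9]
meter ctr [469.9  52.1] size [99.  51.8] long axis deg 71.0 px [  213   116   130   214 15539]
```

The meter is held. Before placing I need a close, accurate look at the pocket, so I'll move to the side of the caddy where the wrist camera sees it past the held meter.

```bash
python3 -c "
from h import *
P=pose();go([.463,.034,.25],P[1]);go([.645,-.13,.25],down(np.radians(2.7)))"
```

```text
shift cm [ -0.1  -0.1 -19.2] turn deg [0. 0. 0.]
shift cm [ -9.39  22.57 -19.15] turn deg [  0.03   0.17 -22.45]
```

```bash
python3 -m pendant '[[0,0,-3,0,0,0,-1],[0,0,-7,0,0,0,-1],[0,0,-11,0,0,0,-1],[0,0,-15,0,0,0,-1],[0,0,-19.2,0,0,0,-1]]' && python3 -m pendant '[[-1.5,3.5,0,0,0,-4,-1],[-3,7.3,0,0,0,-9,-1],[-4.8,11.5,0,0,0,-14,-1],[-6.6,15.8,0,0,0,-19,-1],[-8.2,19.5,0,0,0,-22.5,-1]]' && python3 -m pendant '[[-1,2.5,0,0,0,0,-1],[-1.2,3,0,0,0,0,-1],[-1.2,3,0,0,0,0,-1],[-1.2,3,0,0,0,0,-1],[-1.2,3,0,0,0,0,-1]]'
python3 - <<'E'
from h import *
P,im=snap("w17");b=cv2.imread("pics/w17.png")
print(read_state()["opening"])
c=[.6455,.001]
for dx,dy in((-.03,-.057),(.03,-.057),(.03,.057),(-.03,.057),(-.04,.105),(.04,.105)):print((dx,dy),proj("wrist",[c[0]+dx,c[1]+dy,.018 if abs(dy)<.1 else .006],P).round(1))
cv2.imwrite("pics/w17z.png",cv2.convertScaleAbs(cv2.resize(b[0:230,140:420],None,fx=2.6,fy=2.6,interpolation=cv2.INTER_CUBIC),alpha=1.3,beta=10))
E
```

```text
time_s: 32.5
position: [0.4633, 0.0344, 0.2491]
tcp_rot: [2.569, 1.807, -0.009]
contact_force: [0.7, 0.4, -1.1]
opening: 0.624
time_s: 33.0
position: [0.621, -0.1101, 0.2473]
tcp_rot: [-2.164, -2.277, 0.007]
contact_force: [0.7, 1.0, -1.4]
opening: 0.622
time_s: 33.5
position: [0.6494, -0.1184, 0.2481]
tcp_rot: [-2.167, -2.274, 0.007]
contact_force: [-0.2, -0.3, -2.0]
opening: 0.622
[ 0.6494 -0.1184  0.2481] [  92.8    0.2 -179.8]
0.6220612138834741
(-0.03, -0.057) [254.9 125.3]
(0.03, -0.057) [304.7 127.7]
(0.03, 0.057) [309.3  36.3]
(-0.03, 0.057) [259.5  33.9]
(-0.04, 0.105) [254.3   1.8]
(0.04, 0.105) [317.8   4.9]
```

View pics/w17z.png

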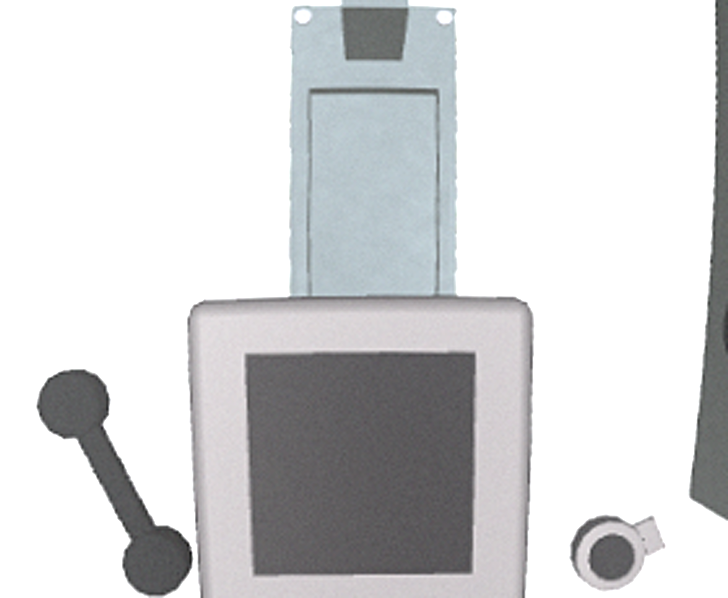

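The view shows the pocket's inner outline in the crop at x 308 to 438 with its far wall at y≈90, the plate edges at x 291 and 456, and the held meter square in the hand with its far edge at y≈298. I'll extract these numerically.

Run:
```python
from h import *
P=load("w17");im=cv2.imread("pics/w17.png");g=cv2.GaussianBlur(cv2.cvtColor(im,cv2.COLOR_BGR2GRAY),(3,3),0).astype(float)
print(g[60,245:262].round(),g[60,302:322].round());print(g[0:46,270].round());print(g[25:42,300].round());print(g[108:122,[230,280,330]].T.round());print(g[60:63,:2].mean())
def edge(r,c0,c1,t):
    v=g[r,c0:c1];k=np.flatnonzero(np.diff(np.sign(v-t)))[0];return c0+k+(t-v[k])/(v[k+1]-v[k])
t=(g[60,245:249].mean()+g[60,254:257].mean())/2
L=np.array([plane("wrist",(edge(r,244,258,t),r),.006,P)[:2] for r in range(42,108,3)])
Rr=np.array([plane("wrist",(edge(r,309,324,t),r),.006,P)[:2] for r in range(42,108,3)])
for n,q in(("L",L),("R",Rr)):
    f=np.polyfit(q[:,1],q[:,0],1);print(n,"x at y=0",f[1].round(4),"yaw",np.degrees(-np.arctan(f[0])).round(2))
dL=np.array([plane("wrist",(240+np.argmin(g[r,254:264])+14,r),.012,P)[:2] for r in range(42,108,3)])
dR=np.array([plane("wrist",(302+np.argmin(g[r,302:313]),r),.012,P)[:2] for r in range(42,108,3)])
for n,q in(("pL",dL),("pR",dR)):
    f=np.polyfit(q[:,1],q[:,0],1);print(n,"x at y=0",f[1].round(4),"yaw",np.degrees(-np.arctan(f[0])).round(2))
```

```text
[229. 230. 232. 232. 233. 227. 197. 160. 145. 145. 144. 145. 144. 133.
 126. 136. 144.] [145. 145. 145. 144. 144. 128. 113. 129. 145. 144. 144. 143. 146. 175.
 218. 236. 233. 232. 232. 232.]
[212. 196. 160. 135. 133. 137. 138. 136. 136. 137. 137. 139. 142. 145.
 147. 148. 147. 146. 145. 146. 146. 145. 145. 145. 145. 145. 144. 143.
 142. 142. 143. 144. 140. 117.  86.  89. 121. 141. 143. 143. 143. 143.
 143. 142. 143. 144.]
[144. 144. 145. 144. 143. 143. 142. 142. 123.  88.  82. 113. 138. 144.
 143. 143. 142.]
[[235. 234. 231. 228. 229. 225. 189. 134. 111. 118. 130. 139. 148. 157.]
 [140. 140. 140. 142. 140. 121.  99. 103. 118. 127. 136. 145. 153. 156.]
 [233. 233. 234. 234. 232. 201. 141. 110. 117. 128. 135. 143. 151. 156.]]
231.0
L x at y=0 0.6068 yaw 2.68
R x at y=0 0.6865 yaw 2.39
pL x at y=0 0.6166 yaw 2.0
pR x at y=0 0.6771 yaw 2.7
```

Run:
```python
from h import *
P=load("w17")
th=np.radians(2.5);n=np.array([-np.sin(th),np.cos(th)]);c0=np.array([.6467,0])
for u,z,off in(((270,32.7),.018,.057),((270,36.4),.006,.057),((300,33.1),.018,.057),((300,36.8),.006,.057),((270,1.6),.006,.105)):
    X=plane("wrist",u,z,P)[:2];print(u,X.round(4),"centre along n",((X-c0)@n-off).round(4))
p,R=P
for u in((230,114.4),(280,113.4),(330,113.3)):
    for h in(.0324,.029,.024):
        X=plane("wrist",u,p[2]+h,P);print(u,h,((X-p)@R[:,:2]).round(4),end=' ')
    print()
for u in((213.5,150),(213.8,114)):pass
g=cv2.cvtColor(cv2.imread("pics/w17.png"),cv2.COLOR_BGR2GRAY).astype(int)
for r in(130,170,210,250):print(r,g[r,208:222],g[r,336:350],[((plane("wrist",(u,r),p[2]+.028,P)-p)@R[:,1]).round(4) for u in(213,344)])
```

```text
(270, 32.7) [0.6281 0.06  ] centre along n 0.0037
(270, 36.4) [0.6278 0.0584] centre along n 0.0022
(300, 33.1) [0.6641 0.0614] centre along n 0.0035
(300, 36.8) [0.6649 0.0598] centre along n 0.002
(270, 1.6) [0.6253 0.1068] centre along n 0.0026
(230, 114.4) 0.0324 [ 0.0697 -0.0201] (230, 114.4) 0.029 [ 0.0698 -0.0206] (230, 114.4) 0.024 [ 0.0699 -0.0213] 
(280, 113.4) 0.0324 [0.0698 0.0002] (280, 113.4) 0.029 [0.0699 0.0002] (280, 113.4) 0.024 [0.0701 0.0002] 
(330, 113.3) 0.0324 [0.0701 0.0204] (330, 113.3) 0.029 [0.0703 0.0209] (330, 113.3) 0.024 [0.0704 0.0216] 
130 [229 228 231 212 127 120 136 141 153 162 163 162 164 164] [156 155 159 156 150 132 125 110 102 184 235 230 231 234] [np.float64(-0.0281), np.float64(0.0271)]
170 [238 237 235 232 237 179 115 121 133 145 153 159 159 159] [150 153 152 149 140 130 119 102 135 244 238 235 236 233] [np.float64(-0.0286), np.float64(0.0276)]
210 [ 50  52  47  47  40 126 246 196  95 119 129 141 152 155] [151 147 148 140 130 116 105 222 237 234 232 232 232 229] [np.float64(-0.0294), np.float64(0.0284)]
250 [ 89  92  93  87  92  92  92  95  85  52  40  40  45 137] [144 142 134  62  35  42  44  70  93  86  93  89  91  90] [np.float64(-0.0306), np.float64(0.0295)]
```

Pocket centre is (0.6466, 0.0027) with yaw 2.5°, and it agrees with the independent rim triangulation. The meter sits square in the hand, its centre 14.9 mm along tool x.

```bash
python3 -c "
from h import *
go([.6475,-.0122,.248],down(np.radians(2.5)));go([.6475,-.0122,.06],down(np.radians(2.5)))"
```

```text
shift cm [10.61  0.31  0.  ] turn deg [-0.19  0.16  0.27]
shift cm [10.67  0.37 18.8 ] turn deg [-0.19  0.16  0.27]
```

```bash
python3 -m pendant '[[2,0.1,0,-0.1,0.1,0.3,-1],[4.5,0.2,0,-0.2,0.2,0.3,-1],[7,0.3,0,-0.2,0.2,0.3,-1],[9.5,0.3,0,-0.2,0.2,0.3,-1],[10.6,0.3,0,-0.2,0.2,0.3,-1]]' && python3 -m pendant '[[0,0,3,0,0,0,-1],[0,0,7,0,0,0,-1],[0,0,11,0,0,0,-1],[0,0,15,0,0,0,-1],[0,0,18.5,0,0,0,-1]]' && python3 -m pendant '[[0,0,0.3,0,0,0,-1],[0,0,0.3,0,0,0,-1],[0,0,0.3,0,0,0,-1],[0,0,0.3,0,0,0,-1],[0,0,0.3,0,0,0,-1]]' && python3 -c "
from h import *
s=read_state();print(s['joints'].round(3),s['opening']);go([.6475,-.0122,.022],down(np.radians(2.5)))"
```

```text
time_s: 34.05
position: [0.6477, -0.0097, 0.2479]
tcp_rot: [-2.169, -2.271, -0.002]
contact_force: [0.4, -0.5, -1.3]
opening: 0.618
time_s: 34.55
position: [0.6478, -0.0136, 0.0614]
tcp_rot: [2.174, 2.268, -0.0]
contact_force: [0.9, 0.3, -1.5]
opening: 0.623
time_s: 35.05
position: [0.6493, -0.0132, 0.0615]
tcp_rot: [2.172, 2.267, 0.004]
contact_force: [0.2, 0.1, -1.8]
opening: 0.615
[-0.285  0.713  0.342  1.907 -0.409  0.586  0.366] 0.6149024262025709
shift cm [ 0.1  -0.19  3.95] turn deg [ 0.18 -0.02 -0.07]
```

Run:
```python
from h import *
ps=[];ims=[]
for i in range(8):
    p,R=pose();ps.append(p);rv=Ro.from_matrix(R).as_euler("ZYX",degrees=True);ims.append(read_camera("wrist").astype(float));print(p.round(4),rv.round(2))
print("mean",np.mean(ps,0).round(4),np.std(ps,0).round(4))
im=np.mean(ims,0).astype(np.uint8);cv2.imwrite("pics/w18.png",im[:,:,::-1]);np.savez("pics/w18.npz",p=np.mean(ps,0),R=R)
g=cv2.cvtColor(im,cv2.COLOR_RGB2GRAY).astype(int)
P=(np.mean(ps,0),R)
for dx,dy,z in((-.03,.057,.018),(.03,.057,.018),(0,.055,.0),(-.04,.07,.006),(.04,.07,.006)):print((dx,dy),proj("wrist",[.6466+dx-.0436*dy,.0027+dy+.0436*dx,z],P).round(1))
for r in(30,50,70,80,90,100):print(r,g[r,200:240:2],g[r,320:372:2])
print(g[40:130,280:281].T)
```

```text
[ 0.6493 -0.0132  0.0615] [ 9.2430e+01 -2.0000e-02  1.7982e+02]
[ 0.649  -0.0131  0.0612] [ 9.2430e+01 -2.0000e-02  1.7986e+02]
[ 0.6488 -0.0131  0.0609] [ 9.2440e+01 -2.0000e-02  1.7988e+02]
[ 0.6487 -0.0131  0.0606] [ 9.2440e+01 -2.0000e-02  1.7991e+02]
[ 0.6486 -0.0131  0.0604] [ 9.2430e+01 -2.0000e-02  1.7993e+02]
[ 0.6485 -0.0131  0.0602] [ 9.2430e+01 -1.0000e-02  1.7995e+02]
[ 0.6484 -0.0132  0.06  ] [ 9.2430e+01 -1.0000e-02  1.7996e+02]
[ 0.6484 -0.0132  0.0599] [ 9.2430e+01 -1.0000e-02  1.7996e+02]
mean [ 0.6487 -0.0131  0.0606] [0.0003 0.     0.0005]
(-0.03, 0.057) [229.9 113.3]
(0.03, 0.057) [324.7 113. ]
(0, 0.055) [277.5 116.3]
(-0.04, 0.07) [217.8  95.4]
(0.04, 0.07) [337.1  95. ]
30 [211 211 217 221 220 221 221 221 220 216 209 210 216 220 219 217 214 211
 209 212] [217 214 210 210 214 214 212 212 217 222 221 215 213 214 216 218 218 219
 222 225 220 216 216 220 221 222]
50 [213 214 208 203 200 203 208 213 213 185 130 147 176 175 175 173 134 129
 130 128] [128 128 165 176 176 176 169 135 148 219 218 217 216 217 218 218 215 216
 219 220 218 218 218 217 216 218]
70 [215 218
[... 433 characters left out ...]
3 131 131 130 130
 130 131] [125 126 127 128 127 127 127 127 138 214 218 219 220 220 217 218 220 220
 219 218 211 206 213 217 216 215]
100 [220 215 212 212 210 210 212 215 210 184 130 131 130 131 129 129 130 129
 131 129] [125 126 126 127 127 128 128 129 142 218 217 214 211 212 216 217 216 219
 220 220 219 218 216 212 205 206]
[[ 64  65  65  64  67  70  70  71  73  76  75  77  78  77  86  87  84  82
   82 100 123 124 124 124 124 124 124 122  81  62  64  63  63  64  64  63
   65  65  64  64  65  65  65  65  64  64  64 128 129 128 127 127 127 128
  126 126 126 127 127 126 126 126 127 126 123 124 123 122 122 123 124 126
   73 105  69  92 105 113 120 129 138 140 139 139 139 139 139 140 139 139]]
```

```bash
python3 -m pendant '[[0.1,-0.1,1,0,0,0,-1],[0.1,-0.1,2,0,0,0,-1],[0.1,-0.1,3,0,0,0,-1],[0.1,-0.1,3.8,0,0,0,-1],[0.1,-0.1,3.8,0,0,0,-1]]' && python3 -m pendant '[[0,0,0,0,0,0,-1],[0,0,0,0,0,0,-1],[0,0,0,0,0,0,-1],[0,0,0,0,0,0,-1],[0,0,0,0,0,0,-1]]' && python3 -c "
from h import *
s=read_state();print(s['contact_force']);go([.6475,-.0122,.0036],down(np.radians(2.5)))"
```

```text
time_s: 35.95
position: [0.6464, -0.0123, 0.0201]
tcp_rot: [-2.173, -2.267, 0.002]
contact_force: [0.3, -0.7, -3.2]
opening: 0.621
time_s: 36.45
position: [0.6475, -0.0122, 0.0221]
tcp_rot: [2.174, 2.268, 0.001]
contact_force: [-0.1, -1.0, -1.3]
opening: 0.619
[-0.12838062 -1.03302573 -1.33369263]
shift cm [0.   0.   1.85] turn deg [ 0.05 -0.01 -0.07]
```

```bash
python3 -m pendant '[[0,0,0.2,0,0,0,-1],[0,0,0.4,0,0,0,-1],[0,0,0.6,0,0,0,-1],[0,0,0.8,0,0,0,-1],[0,0,1,0,0,0,-1]]' && python3 -m pendant '[[0,0,0.1,0,0,0,-1],[0,0,0.2,0,0,0,-1],[0,0,0.3,0,0,0,-1],[0,0,0.4,0,0,0,-1],[0,0,0.5,0,0,0,-1]]' && python3 -m pendant '[[0,0,0,0,0,0,-1],[0,0,0,0,0,0,-1],[0,0,0,0,0,0,-1],[0,0,0,0,0,0,-1],[0,0,0,0,0,0,-1]]'
```

```text
time_s: 36.95
position: [0.6473, -0.0122, 0.0115]
tcp_rot: [2.174, 2.268, 0.001]
contact_force: [0.4, -0.0, -2.0]
opening: 0.619
time_s: 37.45
position: [0.6474, -0.0123, 0.0068]
tcp_rot: [2.174, 2.268, 0.001]
contact_force: [0.4, -0.3, -1.7]
opening: 0.621
time_s: 37.95
position: [0.6474, -0.0122, 0.0069]
tcp_rot: [2.174, 2.268, 0.001]
contact_force: [0.3, -0.2, -1.1]
opening: 0.623
```

```bash
python3 -m pendant '[[0,0,0.05,0,0,0,-1],[0,0,0.1,0,0,0,-1],[0,0,0.15,0,0,0,-1],[0,0,0.2,0,0,0,-1],[0,0,0.2,0,0,0,-1]]' && python3 -m pendant '[[0,0,0.03,0,0,0,-1],[0,0,0.06,0,0,0,-1],[0,0,0.09,0,0,0,-1],[0,0,0.1,0,0,0,-1],[0,0,0.1,0,0,0,-1]]'
```

```text
time_s: 38.45
position: [0.6473, -0.0123, 0.0047]
tcp_rot: [2.174, 2.268, 0.001]
contact_force: [-0.4, 0.2, -2.6]
opening: 0.619
time_s: 38.95
position: [0.6473, -0.0123, 0.0039]
tcp_rot: [2.174, 2.268, 0.001]
contact_force: [-0.4, 0.0, -0.6]
opening: 0.62
```

```bash
python3 -m pendant '[[0,0,0.03,0,0,0,-1],[0,0,0.06,0,0,0,-1],[0,0,0.09,0,0,0,-1],[0,0,0.1,0,0,0,-1],[0,0,0.1,0,0,0,-1]]'
```

```text
time_s: 39.45
position: [0.6474, -0.0122, 0.0038]
tcp_rot: [2.174, 2.268, 0.002]
contact_force: [-3.0, 1.1, 9.3]
opening: 0.622
```

The meter is on the pocket floor: 9 N, at the predicted height. I'll release and retreat straight up.

```bash
python3 -m pendant '[[0,0,-0.1,0,0,0,-1],[0,0,-0.1,0,0,0,0.4],[0,0,-0.1,0,0,0,0.6],[0,0,-0.1,0,0,0,0.8],[0,0,-0.1,0,0,0,0.8]]' 30 && python3 -m pendant '[[0,0,0,0,0,0,0.8],[0,0,-1,0,0,0,0.8],[0,0,-3,0,0,0,0.8],[0,0,-6,0,0,0,0.8],[0,0,-10,0,0,0,0.8]]' && python3 -m pendant '[[0,0,-4,0,0,0,0.8],[0,0,-8,0,0,0,0.8],[0,0,-12,0,0,0,0.8],[0,0,-14,0,0,0,0.8],[-3,0,-14,0,0,0,0.8]]' && python3 -m pendant '[[-3,0,0,0,0,0,0.8],[-3,0,0,0,0,0,0.8],[-3,0,0,0,0,0,0.8],[-3,0,0,0,0,0,0.8],[-3,0,0,0,0,0,0.8]]'
python3 - <<'E'
from h import *
P,im=snap("w20");meter(im,P,(150,60,420,330),z=.036);meter(im,P,(150,60,420,330),lo=115,hi=150,z=.036)
for X in([.6466,.0577,.036],[.6466,-.0523,.036],[.6746,.0027,.036],[.6186,.0027,.036]):print(proj("wrist",X,P).round(1))
for n in("scene","side"):
    a=read_camera(n);cv2.imwrite(f"pics/{n}20.png",a[:,:,::-1])
    b=cv2.imread(f"pics/{n}0.png").astype(int);a=a[:,:,::-1].astype(int);d=(np.abs(a-b).sum(2)>60).astype(np.uint8)
    k,l,st,ce=cv2.connectedComponentsWithStats(d)
    print(n,[(st[i].tolist()) for i in range(1,k) if st[i,4]>12])
    for nm,X in(("meter",[.6466,.0027,.036]),("old meter",[.466,.048,.02])):print(nm,proj(n,X).round(0))
g=cv2.cvtColor(im,cv2.COLOR_RGB2GRAY)
for c in(262,280,300):print(c,g[60:330:4,c])
for r in(150,190,230):print(r,g[r,220:345:3])
E
```

```text
time_s: 39.95
position: [0.6474, -0.0123, 0.0037]
tcp_rot: [2.174, 2.268, 0.001]
contact_force: [0.3, -0.6, 0.2]
opening: 0.902
time_s: 40.45
position: [0.6463, -0.0123, 0.1043]
tcp_rot: [-2.173, -2.267, 0.002]
contact_force: [1.2, 0.6, 0.5]
opening: 0.9
time_s: 40.95
position: [0.6504, -0.0382, 0.2479]
tcp_rot: [2.165, 2.273, 0.01]
contact_force: [0.4, 0.3, -0.9]
opening: 0.898
time_s: 41.45
position: [0.6497, -0.0709, 0.2438]
tcp_rot: [-2.172, -2.269, -0.001]
contact_force: [0.2, -0.4, -0.2]
opening: 0.901
[ 0.6497 -0.0709  0.2438] [ 92.5  -0.  180. ]
meter ctr [647.5 -19.8] size [ 73.6 179.6] long axis deg 92.7 px [ 247   60   66  154 3611]
meter ctr [647.2 -13.6] size [ 73.6 167.4] long axis deg 92.7 px [ 247   60   66  144 3414]
[282.   69.9]
[277.7 165. ]
[304.5 118.5]
[255.1 116.4]
scene [[219, 0, 137, 202, 9179], [421, 0, 34, 66, 1409], [454, 0, 106, 65, 2878], [326, 22, 7, 7, 40], [552, 25, 8, 18, 82], [330, 26, 9, 8, 32], [315, 28, 8, 7, 43], [414, 74, 24, 30, 176], [440, 77, 27, 31, 333], [401, 81, 24, 39, 314], [412, 112, 48, 17, 388], [257, 208, 8, 20, 126], [317, 218, 3
[... 1249 characters left out ...]
9  94 126 127 125 121 120 125 125 125 148
 213 201 204 207 207 209 212 200 212 203 204 201 207 213 207 211 208 209
 209 204 210 206 212 211 208 217 210 210 197 204 211 204]
150 [201 201 202 199 194 203 209 207 211 199 116 124  88 143 141 143 141 142
 107  52  53  53 118 140 139 141 139 137  73 124 127 213 210 214 205 205
 205 210 212 206 216 208]
190 [203 205 204 205 209 214 210 205 202 204 119 123 124 122 123 120 123 121
  78  40  69 121 119 119 125 124 120 125 122 127 121 214 215 208 207 212
 205 213 213 201 215 208]
230 [207 213 210 212 214 208 208 207 206 209 211 206 214 206 215 210 217 213
 202 206 217 207 209 208 216 210 205 201 205 199 198 208 212 211 212 213
 200 210 197 214 209 211]
```

Run:
```python
from h import *
P=load("w20");im=cv2.imread("pics/w20.png")[:,:,::-1].copy()
for z in(.036,):meter(im,P,(240,55,320,180),lo=128,hi=160,z=z)
# bystanders: image change around link, caps, screwdriver, wrench (scene)
a=cv2.imread("pics/scene20.png").astype(int);b=cv2.imread("pics/scene0.png").astype(int);d=np.abs(a-b).sum(2)
for n,(x,y) in dict(link=(281,211),cap=(345,261),cap2=(213,248),screwdriver=(428,331),bottle=(310,343),tray=(190,212)).items():print(n,(d[y-10:y+10,x-14:x+14]>60).sum())
a=cv2.imread("pics/side20.png").astype(int);b=cv2.imread("pics/side0.png").astype(int);d=np.abs(a-b).sum(2)
for n,(x,y) in dict(link=(286,217),cap2=(373,222),screwdriver=(265,133),wrench=(275,292),bottle=(345,140)).items():print("side",n,(d[y-6:y+6,x-14:x+14]>60).sum())
c=cv2.imread("pics/side20.png")[120:210,290:350];print(read_state()["contact_force"])
```

```text
meter ctr [646.2   2.3] size [ 51.  104.3] long axis deg 93.0 px [ 257   73   46   91 2457]
link 0
cap 34
cap2 0
screwdriver 0
bottle 0
tray 0
side link 0
side cap2 0
side screwdriver 0
side wrench 0
side bottle 0
[ 0.29585934 -0.53460532 -0.34859486]
```

```bash
python3 -c "
from workcell import *
print(job_done())"
```

```text
the job is handed in; nothing more can be done
None
```

I put both probes tip-down in the two holders, one in each, and laid the meter face-up in the pocket. I then handed the job in at about 42 s of the 72 s allowed.

**Probes:** Both are home, with their grips just above the rims and their tops at the expected height. The left one leans about 4.6°, which is the natural slack in the holder. The right one I judged only by its image edges; it looks similar, but I did not compute an angle.

**Meter:** It entered the pocket without touching the walls and met the floor at about 9 N, at the predicted height. The last wrist picture puts its centre at (646.2, 2.3) mm with a yaw of about 3.0°. The pocket measured (646.6, 2.7) mm and 2.5°. Its face measures the same size as it did on the bench, so it lies flat.

**Other things on the bench:** The pictures show no change at the link, both vent caps, screwdriver, wrench, bottle and tray. The 34 changed pixels near the first vent cap I put down to the meter having left the spot beside it. The gripper was well clear of everything at the end.

**What went wrong or disagreed:**
- **Missed grasps:** The first two attempts on the left probe closed above it, because the real fingertips sit behind the stated tool point (TCP). I went 17 mm lower after that, and the probe did not move in between.
- **Camera mismatch:** The scene and side cameras differed by up to about 15 mm in y. I used relative measurements for the holders and the wrist camera for the pocket.

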